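# Re-zero a burr grinder and set it against its backlash

### The arm

A 7-joint arm with a two-finger parallel gripper is mounted at the origin on a cart in front of the work surface, level with it; the furniture and walls round the work are solid. World frame = base frame: x ahead of the robot, y to its left, z up, the work surface at z = 0. Lengths are in m, angles in rad, forces in N, time in s.
With the tool pointing down it reaches from about 0.425 to 0.925 m from the base axis. Payload 6.8 kg.
Tool frame: the origin (TCP) lies at the very end of the fingers, on their centre line; the grasp point (between the pads) lies 19 mm behind it; z points along the fingers, y is the direction in which the jaws open and shut (so a half turn about z gives the same grasp; the last joint's range is limited). The gripper opens to 85 mm and grips with 20 to 120 N. Pads are 22 mm wide; open, the fingers measure 114 mm over their backs; the gripper's body (76 mm by 85 mm) begins 54 mm behind the grasp point. The pads swing forward as they close: fully open they stand 13 mm farther back than shut.
Start: joints at [1.204, 0.477, 0.022, 1.555, -0.011, 1.109, -0.083], TCP at [0.173, -0.653, 0.231] pointing down, gripper open.
Joint ranges: [-2.96, 2.96], [-0.34, 2.1], [-1.41, 1.46], [0.24, 2.44], [-1.37, 4.51], [0.17, 1.92], [-2.96, 2.96]. Speed limits (rad/s): [2.39, 2.39, 3.14, 3.14, 3.14, 3.14, 3.14].

### API

Orientations are given as a rotation vector (axis times angle).
In Python, from bench import monitor, viewer, job gives the robot as it stands. The module is installed in compiled form; this text tells all that it offers.
- The arm moves only by the tool drive_tool, never from a script. Its argument "commands" is a list of rows, each an object with "linear": the shift along the tool's x, y, z in m, a list of three; "dr": the turn, a rotation vector about the tool's x, y, z in degrees, a list of three; "jaw": the closure, from 0 (fully open) to 1 (shut). A call has 1 to 8 rows; each row shifts and turns the pose as measured when the row begins, along the tool's axes as they then stand; what a row does not reach is not made up. A row lasts 1/8 s, in which the tool goes at most 62.5 mm and 10.7 degrees, less where a joint would pass 70% of its speed; a pose out of reach is approached as far as the arm can. A call is refused whole if a number of a shift passes 0.0625 or a number of a turn 10.7, either way. A call with a gripper value outside its range is refused whole. The fingers move at their own pace and stop on an object; "force" is the grip in N (left out, the last holds). Time passes only in rows, so rows that do not move let the fingers close. It gives the time, the measured TCP pose, the force and the opening at its end, in the units of the state.
- monitor.get_obs(): the state, without advancing time (a new reading comes with each control period).
- viewer.grab_frame(name): name is "scene" or "top" or "wrist"; returns the picture (420x560x3 uint8, red, green, blue); there is no depth.
- viewer.calibration(name): a dict with "K" (3x3 intrinsics, pixels), "R" (3x3) and "t" (3): a world point X has camera coordinates R X + t. Camera axes: x right, y down, z forward; pixel columns grow to the right and rows downward; lengths in m; the calibration is good to about 2 mm. A picture is of the moment at which its call begins: read the wrist's pose just before it. calibration takes no time and is no camera call; for the wrist camera it gives the pose at the moment of the call.
- job.hand_in(): hands the job in, once; it reports no verdict.
The state is a dict: "clock": time; "joints": joint angles; "qvel": joint speeds; "tau": joint torques, N m; "tcp_pos": TCP position; "orientation": TCP orientation; "contact_force": force on the tool from outside, world axes, zero at the start; "moment": the same for the moment, N m; "grip_width": finger opening in m.
Only numpy, scipy, OpenCV 4.12 (cv2) and the standard library are available. Lean on these libraries where they do the work, as an engineer would, in place of code of your own. Each camera call takes 0.05 s, during which the arm holds its last target.

### The job

Re-set the table grinder with the crank handle of its handwheel: first turn it finer (clockwise seen from above) until you feel the burrs just touch, without forcing them. Then turn it coarser until the orange pointer is a good division past five divisions from the touching point, and come back in the finer direction to five divisions, so that the backlash is taken up. Let go and leave the wheel and pointer there; leave the things standing round it alone.

Things in the scene. Friction and masses are not known exactly. Their poses are not given: they have to be found in the camera images.
- wheel_axis (a point): Point on the upright axis of the grinder's handwheel, 167 mm above the worktop, level with the middle of the crank handle. Clockwise from above is finer, counter-clockwise coarser. The wheel has a black rim, 112 mm across and 12 mm thick, its top 138 mm up; the hub rises to 142 mm. The grinder is a round green housing fixed to the worktop, with a small wooden drawer at its front.
- crank_grip (a point): Centre of the upright wooden crank handle on the wheel's rim: round, 18 mm thick, spinning freely on its own axis, 50 mm from the wheel's axis, from 141 to 192 mm above the worktop (this point 167 mm up). It travels on a circle of 50 mm radius. In the middle of the wheel's play it stands exactly opposite the pointer.
- pointer (a point): Tip of the orange pointer (8 mm wide) on the aluminium dial disc under the wheel, 78 mm from the wheel's axis, 116 mm above the worktop. Its angle about the axis is the setting; the wheel does not show it. It stays where it is left. Frame: x from the tip over the wheel's axis, y to the left of that, z up.
- dial_centre (a point): Centre of the dial disc (128 mm across), 117 mm up, on the wheel's axis. Turning it takes 0.12 Nm (2.4 N at the crank handle). The wheel has 0.3 rad of play on it in all: after a change of direction the crank handle runs up to 15 mm almost without load (0.5 N) before dial and pointer follow. The dial can turn 2.2 rad coarser from where the burrs touch.
- scale (a point): Front of the dark fixed scale plate (192 mm across), 85 mm from the axis, 110 mm up. It has 30 white lines round its edge, 12 degrees (0.209 rad) apart, every fifth longer. None of them marks where the burrs touch: that differs from start to start. Divisions are counted from wherever the pointer stood when the burrs met.
- burrs (a point): The burrs, hidden in the housing on the wheel's axis, 60 mm up. Where they meet can only be felt: the force along the crank handle's path climbs from 2.4 N past 4 N. Pressed beyond 4 N they give way springily (3 Nm/rad, about 1.2 N per mm at the handle) and the pointer goes on with the handle; beyond 8 N, 0.07 rad past touching, they are harmed.
- mug: Green and white mug, 64 x 89 x 48 mm, loose; origin under its centre. A bystander.
- jug: Cream-coloured jug, 92 x 115 x 105 mm, loose; origin under its centre. A bystander.
- tin: Low round food tin, 87 x 86 x 40 mm, loose; origin under its centre. A bystander.
- lidded_pot: Small round grey and white pot with lid, 69 x 69 x 41 mm, loose; origin under its centre. A bystander.
Mind the look-alikes: they are no part of the job. Of the things that look like the part that bears wheel_axis, the larger one is meant.

How it is judged:
On the way, in this order (a step that is already met when the one before it is completed fails the run):
1. The dial has been turned finer until the burrs touch (joint dial, the pointer's angle from touching, within 0.03 rad) (value of joint dial below 0.03 rad), for 0.1 s.
2. The pointer has been turned coarser, clearly past five divisions from touching (by more than half a division, so beyond 1.18 rad) (value of joint dial above 1.18 rad), for 0.1 s.
At the end, for the whole second after the job is handed in: The pointer stands five divisions (60 degrees) coarser than the touching point, within half a division, and the wheel is left at the finer end of its play: the crank handle at least 4 mm clockwise of the line from the pointer through the axis (the play ends at 7.5 mm) (value of joint dial between 0.942 and 1.152 rad and y of crank_grip in the frame of pointer below -0.004 m).
It fails at once if the burrs forced together (more than about 8 N at the crank handle, 0.07 rad beyond touching) (value of joint burr below -0.07 rad).
It fails at once if a bystander moved by more than 20 mm (distance of any of mug, jug, tin, lidded_pot from where it was at the start of the episode above 0.02 m).
It also fails if it takes over 61 s, if anything falls off the work surface, if the arm or the gripper's body presses on something with over 40 N, if the wrist force passes 120 N, or if a joint passes its speed limit or range.

## Working session

There is one attempt and no reset: what is moved stays moved. The work goes in short steps, Python scripts to look and compute and a tool call to move; the robot and the scene stay as the last step left them, time stands still between calls to the robot, and variables do not carry over. Pictures are saved under pics/ and viewed, and the job is handed in when it is done.

Besides the shell and the picture viewer there is one more tool, called after "Call:" as name(argument=value, ...) on one line, values as JSON. drive_tool: Moves the arm, as the interface text tells. Its arguments: {"type":"object","properties":{"commands":{"type":"array"},"force":{"type":"number"}},"required":["commands"]}

```bash
ls; mkdir -p pics; cat > h.py <<'E'
import numpy as np, cv2
from bench import monitor, viewer, job
def snap(n,f):
    im=viewer.grab_frame(n); cv2.imwrite('pics/'+f,im[:,:,::-1]); return im
def ray(cal,u,v):
    K,R,t=[np.array(cal[k],float) for k in('K','R','t')]
    d=R.T@np.linalg.solve(K,[u,v,1]); c=-R.T@t; return c,d
def atz(cal,u,v,z):
    c,d=ray(cal,u,v); return c+d*(z-c[2])/d[2]
def proj(cal,X):
    K,R,t=[np.array(cal[k],float) for k in('K','R','t')]
    p=K@(R@np.array(X,float)+t); return p[:2]/p[2]
E
python3 - <<'E'
from h import *
print(monitor.get_obs())
for n in('scene','top'):
    snap(n,n+'0.png'); print(n,viewer.calibration(n))
E
```

```text
pics
{'clock': 0.0, 'joints': array([ 1.2039198 ,  0.47778878,  0.02235496,  1.55641568, -0.0115249 ,
        1.1093091 , -0.08312418]), 'qvel': array([-0.00061196, -0.00012825, -0.00054513, -0.00021611, -0.00047611,
        0.00051947,  0.00142312]), 'tau': array([ 4.98897589e-04, -5.96445322e+01,  1.60808779e+00, -2.81204438e+01,
        1.24809542e-02,  9.42626910e-03,  3.84603309e-07]), 'tcp_pos': array([ 0.17256866, -0.65197196,  0.23034871]), 'orientation': array([-3.11359339e+00, -4.05083257e-01,  5.45104708e-04]), 'contact_force': array([-0.22378058, -0.34308402,  0.07001097]), 'moment': array([-0.02806437, -0.02066097, -0.03885564]), 'grip_width': 0.08502567911014995}
scene {'K': array([[452.75016071,   0.        , 283.47782014],
       [  0.        , 452.75016071, 206.52546656],
       [  0.        ,   0.        ,   1.        ]]), 'R': array([[-0.84460266, -0.5353441 ,  0.00728345],
       [-0.27747008,  0.42604406, -0.8611021 ],
       [ 0.45788286, -0.72931006, -0.50837991]]), 't': array([0.46756076, 0.27416728, 0.99256288])}
top {'K': array([[535.92554057,   0.        , 283.71096614],
       [  0.        , 535.92554057, 220.18588171],
       [  0.        ,   0.        ,   1.        ]]), 'R': array([[ 0.02782931, -0.99960284, -0.00443823],
       [-0.98024396, -0.02642003, -0.19601978],
       [ 0.19582467,  0.00980565, -0.9805899 ]]), 't': array([-0.01757059,  0.53531606,  1.31165362])}
```

View pics/scene0.png

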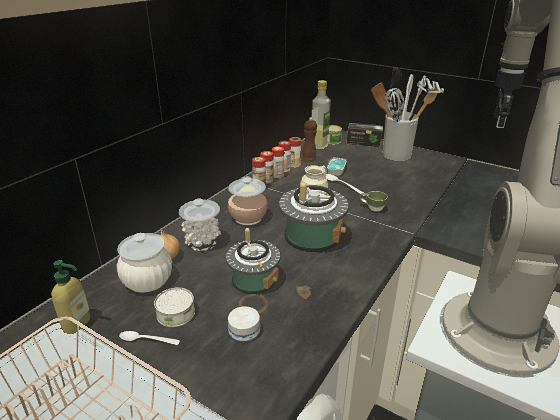

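View pics/top0.png

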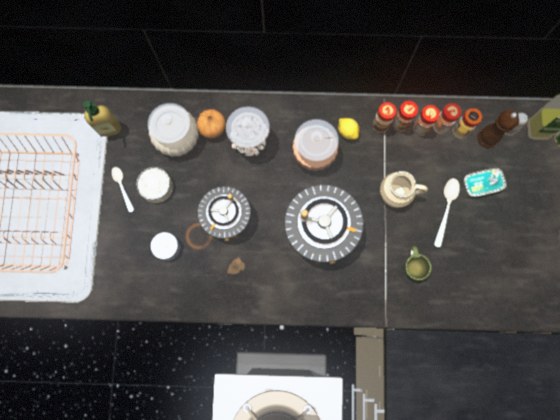

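The candidates are the larger green grinder at top (324,222) / scene (316,210) and the smaller one at top (224,212) / scene (253,262). The larger one is meant, so I'll check it in a close crop.

```bash
python3 - <<'E'
from h import *
a=cv2.imread('pics/top0.png')[172:272,274:374]; b=cv2.imread('pics/scene0.png')[155:255,266:366]
a=cv2.resize(a,(600,600),interpolation=cv2.INTER_CUBIC)
b=cv2.resize(b,(600,600),interpolation=cv2.INTER_CUBIC)
cv2.imwrite('pics/c0.png',a); cv2.imwrite('pics/c1.png',b)
E
```

```text
(no output)
```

View pics/c0.png

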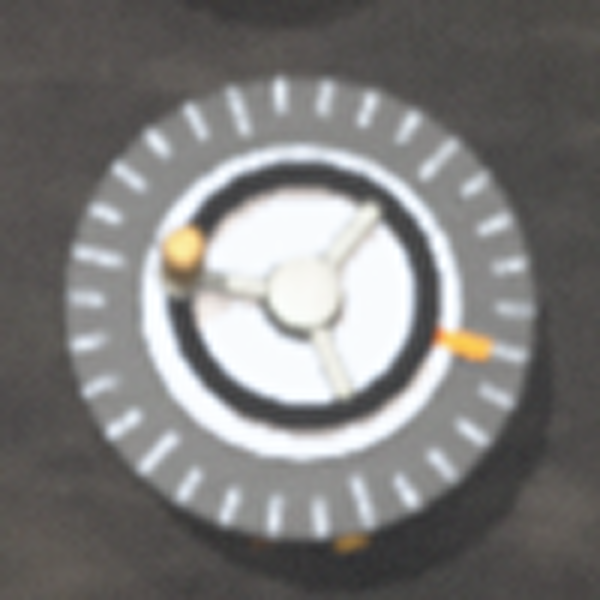

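View pics/c1.png

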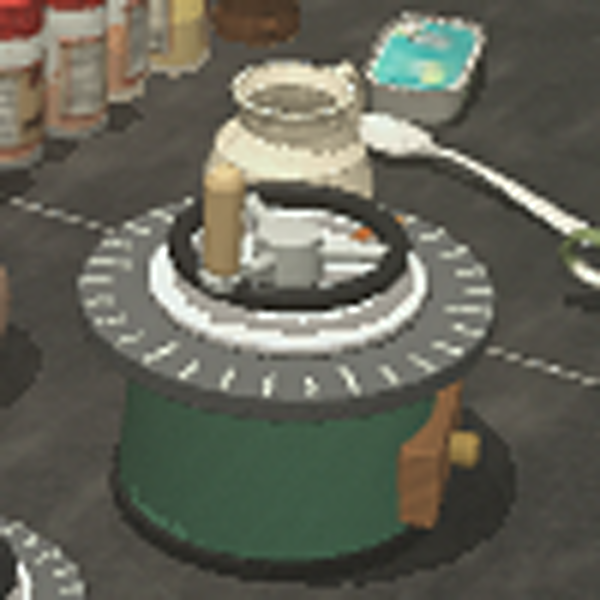

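The crop shows the larger grinder: hub at top px (324.8,220.7), handle top at (304.5,213.2) and pointer tip at about (355.7,229.8). Next I compute their positions.

```bash
python3 - <<'E'
from h import *
c=viewer.calibration('top')
f=lambda x,y:(274-0.5+(x+.5)/6,172-.5+(y+.5)/6)
hub=atz(c,*f(305,292),.142); cr=atz(c,*f(183,245),.192); tip=atz(c,*f(490,347),.116)
cs=[atz(c,*f(*p),.112) for p in((65,307),(535,307),(300,75),(300,540))]
print(hub,cr,tip); print(cs,np.mean(cs,0))
print(np.linalg.norm((cr-hub)[:2]),np.linalg.norm((tip-hub)[:2]))
for p in (cr,tip): d=p-hub; print(np.degrees(np.arctan2(d[1],d[0])))
s=viewer.calibration('scene'); print(proj(s,[hub[0],hub[1],.142]),proj(s,cr),proj(s,tip))
# scene: handle top (224,180) of c1
g=lambda x,y:(266-.5+(x+.5)/6,155-.5+(y+.5)/6)
print(atz(s,*g(224,172),.192), atz(s,*g(296,240),.142))
# bystanders
for n,u,v,z in (('jug',397,190,.1),('lpot',0,0,0),('mug',418,266,.04)): print(n,atz(c,u,v,z))
w=viewer.calibration('wrist'); print(w); 
o=monitor.get_obs()
R,_=cv2.Rodrigues(o['orientation']); print(R, R.T@(-np.array(w['R']).T@w['t']-o['tcp_pos']))
E
```

```text
[ 0.52026177 -0.10047481  0.142     ] [ 0.52720164 -0.05038031  0.192     ] [ 0.50492286 -0.17697574  0.116     ]
[array([ 0.517493  , -0.00538426,  0.112     ]), array([ 0.52262559, -0.19565897,  0.112     ]), array([ 0.61721566, -0.09926517,  0.112     ]), array([ 0.42526266, -0.10180965,  0.112     ])] [ 0.52064923 -0.10052951  0.112     ]
0.050572925186132905 0.07802355344320264
82.1126953157707
-101.33781657410337
[313.97155256 193.56155124] [303.02753473 183.78894092] [331.3085757 192.1012886]
[ 0.52895985 -0.05282517  0.192     ] [ 0.51532806 -0.09685945  0.142     ]
jug [ 0.61015772 -0.28235982  0.1       ]
lpot [1.17305064 0.83572076 0.        ]
mug [ 0.4293993  -0.34499554  0.04      ]
{'K': array([[353.37267814,   0.        , 277.97141811],
       [  0.        , 353.37267814, 208.0139411 ],
       [  0.        ,   0.        ,   1.        ]]), 'R': array([[ 0.25592505, -0.96669522, -0.00164665],
       [-0.9267608 , -0.24583655,  0.28404014],
       [-0.27498505, -0.07116694, -0.95881098]]), 't': array([-0.67291358, -0.03797739,  0.37993083])}
[[ 9.66695890e-01  2.55927208e-01 -5.65232496e-04]
 [ 2.55927792e-01 -9.66694628e-01  1.56922546e-03]
 [-1.44799725e-04 -1.66162251e-03 -9.99998609e-01]] [ 0.07149657 -0.00117334 -0.14354989]
```

The top and scene views agree: axis ≈ (0.520,-0.100), radius checks 50.6 and 78.0 mm against 50 and 78. The crank is at 82° and the pointer at -101°. Now I plan the approach to above the handle.

```bash
cat >> h.py <<'E'
def state(o=None):
    o=o or monitor.get_obs(); R,_=cv2.Rodrigues(np.array(o['orientation'])); return np.array(o['tcp_pos']),R
def plan(pos,yaw,n,z=None):
    """rows to pos with tool y at world yaw(deg), tool z down"""
    p,R=state()
    y0=np.arctan2(R[1,1],R[0,1]); dy=(np.radians(yaw)-y0+np.pi)%(2*np.pi)-np.pi
    print('dyaw',np.degrees(dy),'dpos',np.array(pos)-p)
    for i in range(n):
        y=y0+dy*i/n; d=(np.array(pos)-p)/n
        ty=np.array([np.cos(y),np.sin(y),0]); tz=np.array([0,0,-1.]); tx=np.cross(ty,tz)
        print(np.round([d@tx,d@ty,d@tz],4), 'rz',round(-np.degrees(dy)/n,2))
E
python3 - <<'E'
from h import *
plan([0.527,-0.051,0.27],-7.9,16)
s=viewer.calibration('scene'); print(atz(s,398,157,0))
p,R=state(); print(R)
E
```

```text
dyaw 67.27144552152107 dpos [0.3544015  0.60100702 0.03958038]
[ 0.031  -0.0306 -0.0025] rz -4.2
[ 0.0332 -0.0283 -0.0025] rz -4.2
[ 0.0352 -0.0258 -0.0025] rz -4.2
[ 0.037  -0.0231 -0.0025] rz -4.2
[ 0.0386 -0.0204 -0.0025] rz -4.2
[ 0.04   -0.0175 -0.0025] rz -4.2
[ 0.0411 -0.0145 -0.0025] rz -4.2
[ 0.0421 -0.0114 -0.0025] rz -4.2
[ 0.0428 -0.0083 -0.0025] rz -4.2
[ 0.0433 -0.0052 -0.0025] rz -4.2
[ 0.0436 -0.002  -0.0025] rz -4.2
[ 0.0436  0.0012 -0.0025] rz -4.2
[ 0.0434  0.0044 -0.0025] rz -4.2
[ 0.0429  0.0076 -0.0025] rz -4.2
[ 0.0423  0.0107 -0.0025] rz -4.2
[ 0.0414  0.0138 -0.0025] rz -4.2
[ 0.50747997 -0.7720921   0.        ]
[[ 9.66695890e-01  2.55927208e-01 -5.65232496e-04]
 [ 2.55927792e-01 -9.66694628e-01  1.56922546e-03]
 [-1.44799725e-04 -1.66162251e-03 -9.99998609e-01]]
```

Call:
drive_tool(commands=[{"linear": [0.031, -0.031, -0.006], "dr": [0, 0, -4.2], "jaw": 0.65}, {"linear": [0.033, -0.028, -0.006], "dr": [0, 0, -4.2], "jaw": 0.65}, {"linear": [0.035, -0.026, -0.006], "dr": [0, 0, -4.2], "jaw": 0.65}, {"linear": [0.037, -0.023, -0.006], "dr": [0, 0, -4.2], "jaw": 0.65}, {"linear": [0.039, -0.02, -0.006], "dr": [0, 0, -4.2], "jaw": 0.65}, {"linear": [0.04, -0.0175, -0.003], "dr": [0, 0, -4.2], "jaw": 0.65}, {"linear": [0.041, -0.0145, -0.003], "dr": [0, 0, -4.2], "jaw": 0.65}, {"linear": [0.042, -0.0115, -0.003], "dr": [0, 0, -4.2], "jaw": 0.65}], force=20)

```text
clock: 1.1
tcp_pos: [0.3492, -0.3423, 0.267]
orientation: [-2.85, -1.303, 0.004]
contact_force: [0.5, -0.0, -0.5]
grip_width: 0.0297
```

```bash
python3 - <<'E'
from h import *
plan([0.527,-0.051,0.27],-7.9,8)
E
```

```text
dyaw 32.95428460337046 dpos [0.17782304 0.29133275 0.00297149]
[ 0.0421 -0.007  -0.0004] rz -4.12
[ 0.0425 -0.004  -0.0004] rz -4.12
[ 0.0427 -0.0009 -0.0004] rz -4.12
[ 0.0426  0.0022 -0.0004] rz -4.12
[ 0.0423  0.0052 -0.0004] rz -4.12
[ 0.0419  0.0082 -0.0004] rz -4.12
[ 0.0412  0.0112 -0.0004] rz -4.12
[ 0.0402  0.0142 -0.0004] rz -4.12
```

Call:
drive_tool(commands=[{"linear": [0.042, -0.007, 0], "dr": [0, 0, -4.1], "jaw": 0.65}, {"linear": [0.0425, -0.004, 0], "dr": [0, 0, -4.1], "jaw": 0.65}, {"linear": [0.0427, -0.001, 0], "dr": [0, 0, -4.1], "jaw": 0.65}, {"linear": [0.0426, 0.002, 0], "dr": [0, 0, -4.1], "jaw": 0.65}, {"linear": [0.0423, 0.005, 0], "dr": [0, 0, -4.1], "jaw": 0.65}, {"linear": [0.042, 0.008, 0], "dr": [0, 0, -4.1], "jaw": 0.65}, {"linear": [0.041, 0.011, 0], "dr": [0, 0, -4.1], "jaw": 0.65}, {"linear": [0.04, 0.014, 0], "dr": [0, 0, -4.1], "jaw": 0.65}])

```text
clock: 2.1
tcp_pos: [0.5263, -0.0395, 0.2661]
orientation: [-2.346, -2.075, 0.005]
contact_force: [0.3, 0.4, 0.3]
grip_width: 0.0296
```

```bash
python3 - <<'E'
from h import *
plan([0.527,-0.051,0.15],-7.9,4)
w=viewer.calibration('wrist')
snap('wrist','w1.png')
im=cv2.imread('pics/w1.png')
for X in ([.5203,-.1005,.142],[.5272,-.0504,.192],[.505,-.177,.116]): print(proj(w,X))
o=monitor.get_obs(); print(o['contact_force'],o['joints'])
E
```

```text
dyaw -0.8885921307831115 dpos [ 0.00066918 -0.01149182 -0.11613341]
[-0.0028  0.0005  0.029 ] rz 0.22
[-0.0028  0.0005  0.029 ] rz 0.22
[-0.0028  0.0005  0.029 ] rz 0.22
[-0.0028  0.0005  0.029 ] rz 0.22
[282.38201962 271.98821397]
[283.98558872 236.59681076]
[275.96837118 332.95674159]
[3.13622232 3.70463376 2.23892543] [ 0.43183337  0.25788352 -0.56973593  1.82495722  0.14357936  1.10685272
 -0.3004515 ]
```

View pics/w1.png

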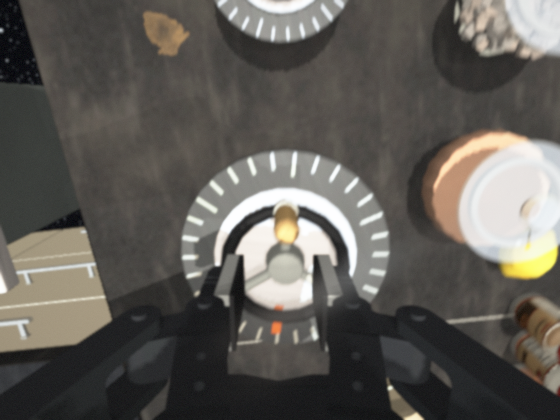

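The wrist picture shows the handle top at (286,235) against a predicted (284,237), between the two finger tips in the jaw direction, and the pointer tip at (276,328). That agrees within about 2 mm. I shift over the handle, then descend.

Call:
drive_tool(commands=[{"linear": [-0.0115, 0.0015, 0], "dr": [0, 0, 0.9], "jaw": 0.65}, {"linear": [0, 0, 0.03], "dr": [0, 0, 0], "jaw": 0.65}])

```text
clock: 2.4
tcp_pos: [0.5302, -0.0442, 0.2373]
orientation: [-2.352, -2.07, -0.006]
contact_force: [0.5, -0.7, -1.4]
grip_width: 0.0297
```

```bash
python3 - <<'E'
from h import *
plan([0.527,-0.051,0.15],-7.9,3)
w=viewer.calibration('wrist')
snap('wrist','w2.png')
for X in ([.5203,-.1005,.142],[.5272,-.0504,.192],[.505,-.177,.116]): print(proj(w,X))
snap('scene','s2.png')
a=cv2.resize(cv2.imread('pics/s2.png')[110:250,236:396],None,fx=4,fy=4,interpolation=cv2.INTER_CUBIC);cv2.imwrite('pics/s2c.png',a)
o=monitor.get_obs(); print(o['contact_force'])
E
```

```text
dyaw -0.5921184313588532 dpos [-0.00321339 -0.00684161 -0.08725291]
[-0.0024 -0.0008  0.0291] rz 0.2
[-0.0024 -0.0008  0.0291] rz 0.2
[-0.0024 -0.0008  0.0291] rz 0.2
[276.35240839 285.1022096 ]
[276.35193074 248.14473779]
[270.53942807 350.19721801]
[-0.46199595  0.20052496 -0.07502639]
```

View pics/w2.png

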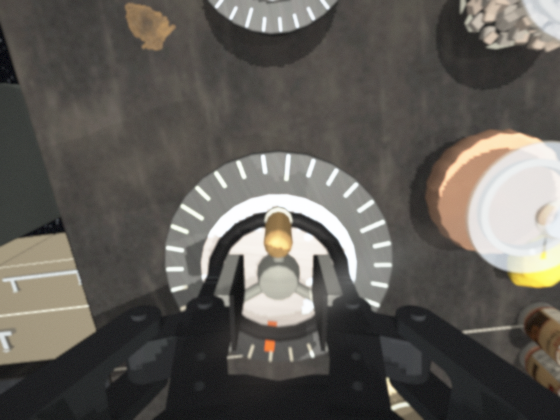

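View pics/s2c.png

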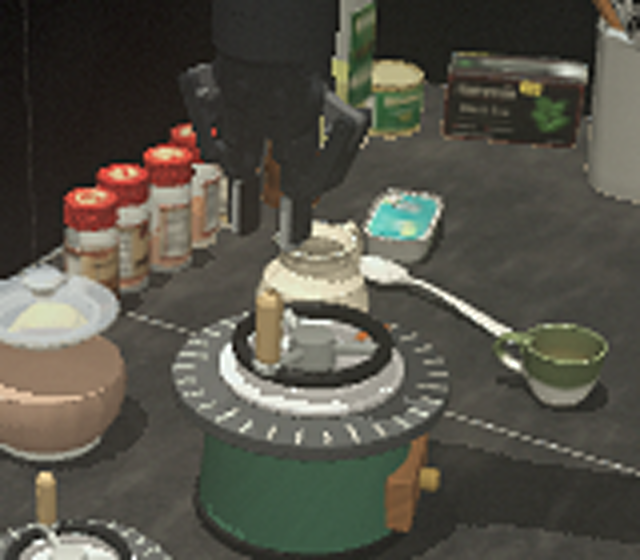

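The handle sits midway between the fingers (278 against a finger mid of 278). The picture is 2–3 mm off radially, well within the 22 mm pad. Descending.

Call:
drive_tool(commands=[{"linear": [-0.006, -0.002, 0.006], "dr": [0, 0, 0.5], "jaw": 0.65}, {"linear": [0, 0, 0.03], "dr": [0, 0, 0], "jaw": 0.65}, {"linear": [0, 0, 0.03], "dr": [0, 0, 0], "jaw": 0.65}, {"linear": [0, 0, 0.012], "dr": [0, 0, 0], "jaw": 0.65}, {"linear": [0, 0, 0], "dr": [0, 0, 0], "jaw": 0.65}])

```text
clock: 3.12
tcp_pos: [0.5234, -0.0553, 0.1566]
orientation: [-2.369, -2.047, 0.003]
contact_force: [-0.0, 1.0, 0.3]
grip_width: 0.0297
```

```bash
cat >> h.py <<'E'
AX=np.array([0.5203,-0.1005])
def rep(gap=.0297):
    o=monitor.get_obs(); p,R=state(o); d=p[:2]-AX
    r=np.hypot(*d); ph=np.degrees(np.arctan2(d[1],d[0])); yaw=np.degrees(np.arctan2(R[1,1],R[0,1]))
    F=np.array(o['contact_force']); a=np.radians(ph)
    cw=np.array([np.sin(a),-np.cos(a)])
    print('t%.2f'%o['clock'],'p',p.round(4),'r%.4f phi %.2f'%(r,ph),'yaw-(phi-90)=%.2f'%((yaw-ph+90+180)%360-180),'tilt',R[:,2].round(3),'F',F.round(2),'Fcw on tool %.2f rad %.2f'%(F[:2]@cw,F[:2]@np.array([np.cos(a),np.sin(a)])),'w%.4f'%o['grip_width'])
def arc(dphi,n,r=.05,z=.15):
    """n rows moving by dphi deg (ccw +) on the circle, yaw tangent"""
    o=monitor.get_obs(); p,R=state(o); d=p[:2]-AX; ph=np.arctan2(d[1],d[0])
    yaw=np.arctan2(R[1,1],R[0,1]); q=p.copy(); 
    for i in range(1,n+1):
        a=ph+np.radians(dphi)*i/n; T=np.array([*(AX+r*np.array([np.cos(a),np.sin(a)])),z])
        yt=a-np.pi/2; ty=np.array([np.cos(yaw),np.sin(yaw),0]); tz=np.array([0,0,-1.]); tx=np.cross(ty,tz)
        e=(T-q); dy=(yt-yaw+np.pi)%(2*np.pi)-np.pi
        print(np.round([e@tx,e@ty,e@tz],4),'rz %.2f'%-np.degrees(dy)); q=T; yaw=yaw+dy
E
python3 -c "
from h import *
rep(); arc(-8,4)"
```

```text
t3.12 p [ 0.5234 -0.0553  0.1566] r0.0453 phi 86.10 yaw-(phi-90)=-4.44 tilt [-0.008  0.007 -1.   ] F [-0.01  1.    0.31] Fcw on tool -0.08 rad 1.00 w0.0297
[0.0048 0.0014 0.0066] rz -2.44
[-0.      0.0017  0.    ] rz 2.00
[-0.      0.0017  0.    ] rz 2.00
[-0.      0.0017  0.    ] rz 2.00
```

Call:
drive_tool(commands=[{"linear": [0.005, 0.0015, 0.006], "dr": [0.4, 0.4, -2.0], "jaw": 0.65}, {"linear": [0, 0.002, 0], "dr": [0, 0, 2.2], "jaw": 0.65}, {"linear": [0, 0.002, 0], "dr": [0, 0, 2.2], "jaw": 0.65}, {"linear": [0, 0.002, 0], "dr": [0, 0, 2.2], "jaw": 0.65}])

```text
clock: 3.62
tcp_pos: [0.534, -0.0514, 0.1531]
orientation: [-2.45, -1.939, -0.002]
contact_force: [-0.7, 0.0, 0.6]
grip_width: 0.0298
```

```bash
python3 -c "
from h import *
rep(); arc(-9,4)
a=cv2.resize(snap('top','t3.png')[172:272,274:374,::-1],None,fx=6,fy=6,interpolation=cv2.INTER_CUBIC);cv2.imwrite('pics/t3c.png',a)"
```

```text
t3.62 p [ 0.534  -0.0514  0.1531] r0.0510 phi 74.38 yaw-(phi-90)=2.36 tilt [-0.01   0.014 -1.   ] F [-0.73  0.02  0.57] Fcw on tool -0.71 rad -0.18 w0.0298
[-0.0011  0.0019  0.0031] rz 4.61
[-0.     0.002  0.   ] rz 2.25
[-0.     0.002  0.   ] rz 2.25
[-0.     0.002  0.   ] rz 2.25
```

View pics/t3c.png

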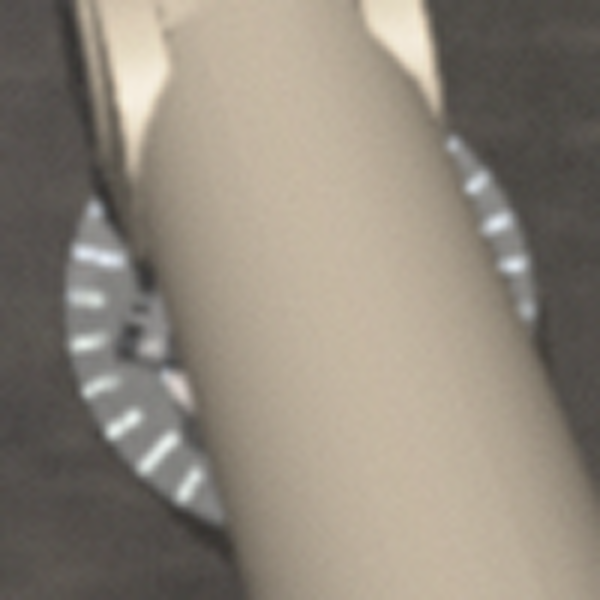

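```bash
cat >> h.py <<'E'
def tiltfix():
    p,R=state(); z=R[:,2]; w=np.cross(z,[0,0,-1.]); print('tiltfix deg',np.degrees(R.T@w).round(2)[:2])
E
python3 -c "
from h import *
tiltfix(); rep()"
```

```text
tiltfix deg [-0.71 -0.68]
t3.67 p [ 0.5344 -0.0514  0.1531] r0.0511 phi 74.00 yaw-(phi-90)=2.65 tilt [-0.009  0.014 -1.   ] F [ 1.31 -0.1   0.44] Fcw on tool 1.28 rad 0.26 w0.0298
```

Call:
drive_tool(commands=[{"linear": [-0.001, 0.0019, 0.003], "dr": [-0.7, -0.7, 4.0], "jaw": 0.65}, {"linear": [0, 0.002, 0], "dr": [0, 0, 2.2], "jaw": 0.65}])

```text
clock: 3.92
tcp_pos: [0.5378, -0.0534, 0.1502]
orientation: [2.57, 1.806, -0.002]
contact_force: [-0.9, 1.0, -0.7]
grip_width: 0.0297
```

```bash
python3 -c "
from h import *
rep(); tiltfix(); arc(-7,4)
snap('wrist','w4.png')"
```

```text
t3.92 p [ 0.5378 -0.0534  0.1502] r0.0503 phi 69.61 yaw-(phi-90)=0.59 tilt [-0.001 -0.001 -1.   ] F [-0.89  0.96 -0.66] Fcw on tool -1.17 rad 0.59 w0.0297
tiltfix deg [-0.03  0.07]
[-0.0003  0.0015  0.0002] rz 2.34
[-0.      0.0015  0.    ] rz 1.75
[-0.      0.0015  0.    ] rz 1.75
[-0.      0.0015  0.    ] rz 1.75
```

View pics/w4.png

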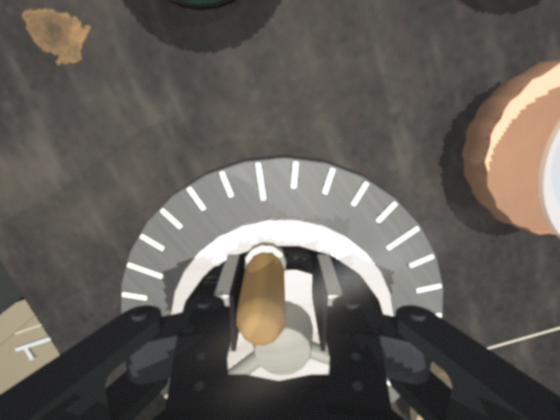

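The wrist view shows the handle (262,300) between the fingers, with the left (trailing) finger at its side pushing it. I now push finer in small steps.

Call:
drive_tool(commands=[{"linear": [0, 0.0015, 0], "dr": [0, 0, 2.3], "jaw": 0.65}, {"linear": [0, 0.0015, 0], "dr": [0, 0, 1.8], "jaw": 0.65}, {"linear": [0, 0.0015, 0], "dr": [0, 0, 1.8], "jaw": 0.65}, {"linear": [0, 0, 0], "dr": [0, 0, 0], "jaw": 0.65}])

```text
clock: 4.47
tcp_pos: [0.5427, -0.0553, 0.1505]
orientation: [-2.663, -1.665, 0.001]
contact_force: [-0.9, 0.6, 0.8]
grip_width: 0.0301
```

```bash
cat >> h.py <<'E'
def fav(n=4):
    for i in range(n):
        rep(); 
        if i<n-1: viewer.grab_frame('wrist')
E
python3 -c "
from h import *
fav(); tiltfix(); arc(-5,2)
"
```

```text
t4.47 p [ 0.5427 -0.0553  0.1505] r0.0504 phi 63.66 yaw-(phi-90)=0.38 tilt [-0.001 -0.    -1.   ] F [-0.94  0.57  0.75] Fcw on tool -1.09 rad 0.09 w0.0301
t4.53 p [ 0.5427 -0.0554  0.1505] r0.0504 phi 63.64 yaw-(phi-90)=0.41 tilt [-0.001 -0.    -1.   ] F [-0.71 -0.19  0.46] Fcw on tool -0.55 rad -0.48 w0.0300
t4.58 p [ 0.5426 -0.0553  0.1505] r0.0504 phi 63.69 yaw-(phi-90)=0.37 tilt [-0.001 -0.    -1.   ] F [ 0.32  0.35 -0.39] Fcw on tool 0.13 rad 0.45 w0.0298
t4.62 p [ 0.5426 -0.0554  0.1505] r0.0503 phi 63.71 yaw-(phi-90)=0.36 tilt [-0.001 -0.    -1.   ] F [-0.17  0.5   0.21] Fcw on tool -0.37 rad 0.38 w0.0298
tiltfix deg [-0.04  0.04]
[-0.0004  0.0022  0.0005] rz 2.86
[-0.      0.0022  0.    ] rz 2.50
```

Call:
drive_tool(commands=[{"linear": [0, 0.0015, 0], "dr": [0, 0, 2.0], "jaw": 0.65}, {"linear": [0, 0.0015, 0], "dr": [0, 0, 1.7], "jaw": 0.65}])

```text
clock: 4.88
tcp_pos: [0.5452, -0.0567, 0.1505]
orientation: [-2.718, -1.574, 0.002]
contact_force: [-0.4, 0.4, -0.7]
grip_width: 0.0299
```

```bash
python3 -c "
from h import *
fav(3); tiltfix(); arc(-5,2)
"
```

```text
t4.88 p [ 0.5452 -0.0567  0.1505] r0.0504 phi 60.34 yaw-(phi-90)=-0.19 tilt [-0.001 -0.    -1.   ] F [-0.43  0.42 -0.71] Fcw on tool -0.58 rad 0.15 w0.0299
t4.92 p [ 0.5454 -0.0568  0.1506] r0.0504 phi 60.08 yaw-(phi-90)=0.00 tilt [-0.001 -0.    -1.   ] F [-0.11  0.59 -0.15] Fcw on tool -0.39 rad 0.45 w0.0299
t4.97 p [ 0.5454 -0.0568  0.1506] r0.0504 phi 60.15 yaw-(phi-90)=0.06 tilt [-0.001 -0.    -1.   ] F [-0.85  0.08 -0.01] Fcw on tool -0.78 rad -0.35 w0.0302
tiltfix deg [-0.04  0.04]
[-0.0005  0.0022  0.0006] rz 2.56
[-0.      0.0022  0.    ] rz 2.50
```

Call:
drive_tool(commands=[{"linear": [0, 0.0015, 0], "dr": [0, 0, 1.9], "jaw": 0.65}, {"linear": [0, 0.0015, 0], "dr": [0, 0, 1.7], "jaw": 0.65}])

```text
clock: 5.22
tcp_pos: [0.5476, -0.0582, 0.1505]
orientation: [-2.768, -1.484, 0.003]
contact_force: [-1.5, 1.1, 1.2]
grip_width: 0.0298
```

```bash
python3 -c "
from h import *
fav(3); tiltfix(); arc(-5,2)
snap('wrist','w5.png');snap('scene','s5.png')
a=cv2.resize(cv2.imread('pics/s5.png')[110:250,236:396],None,fx=4,fy=4,interpolation=cv2.INTER_CUBIC);cv2.imwrite('pics/s5c.png',a)
"
```

```text
t5.22 p [ 0.5476 -0.0582  0.1505] r0.0504 phi 57.15 yaw-(phi-90)=-0.76 tilt [-0.002 -0.    -1.   ] F [-1.51  1.14  1.22] Fcw on tool -1.88 rad 0.14 w0.0298
t5.28 p [ 0.5477 -0.0582  0.1505] r0.0504 phi 57.05 yaw-(phi-90)=-0.72 tilt [-0.002 -0.    -1.   ] F [-1.63  1.56  1.15] Fcw on tool -2.22 rad 0.43 w0.0300
t5.33 p [ 0.5477 -0.0582  0.1505] r0.0504 phi 57.09 yaw-(phi-90)=-0.62 tilt [-0.002 -0.    -1.   ] F [-2.01  1.09  0.22] Fcw on tool -2.29 rad -0.18 w0.0299
tiltfix deg [-0.08  0.06]
[-0.0005  0.0022  0.0005] rz 1.88
[-0.      0.0022  0.    ] rz 2.50
```

View pics/s5c.png

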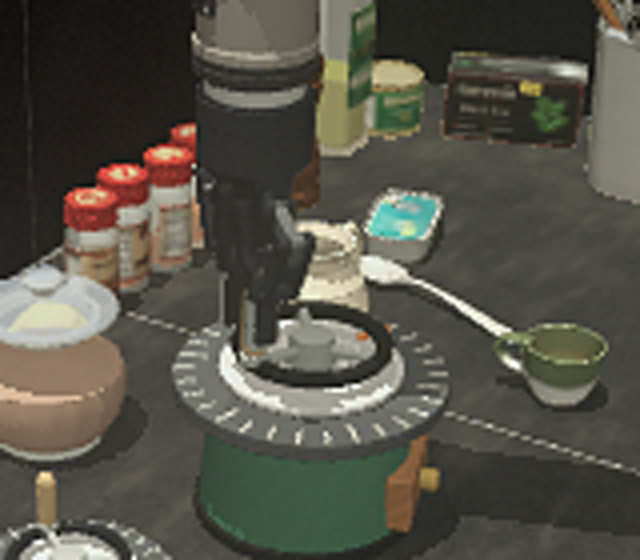

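View pics/w5.png

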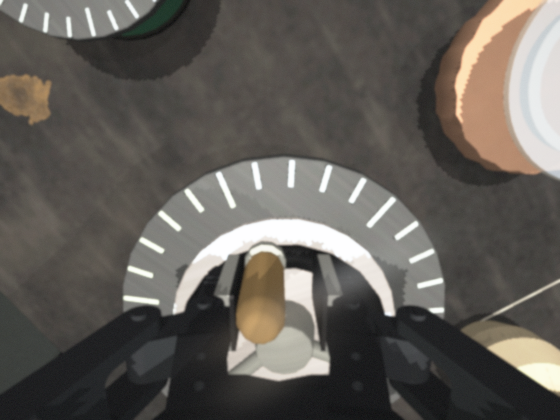

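The pushing force is now about 2.2 N, so the play is taken up and the dial is moving. I continue in steps of about 2.3 mm, reading the force after each.

Call:
drive_tool(commands=[{"linear": [-0.0004, 0.0014, 0.0002], "dr": [0, 0, 1.6], "jaw": 0.65}, {"linear": [0, 0.0013, 0], "dr": [0, 0, 1.5], "jaw": 0.65}])

```text
clock: 5.68
tcp_pos: [0.5496, -0.0596, 0.1504]
orientation: [-2.807, -1.408, 0.002]
contact_force: [-2.1, 1.3, 1.5]
grip_width: 0.03
```

```bash
python3 -c "
from h import *
fav(2)
"
```

```text
t5.67 p [ 0.5496 -0.0596  0.1504] r0.0503 phi 54.39 yaw-(phi-90)=-1.11 tilt [-0.002  0.    -1.   ] F [-2.12  1.34  1.51] Fcw on tool -2.51 rad -0.15 w0.0300
t5.72 p [ 0.5497 -0.0597  0.1503] r0.0503 phi 54.18 yaw-(phi-90)=-0.97 tilt [-0.002  0.    -1.   ] F [-2.01  2.4   1.25] Fcw on tool -3.03 rad 0.77 w0.0300
```

Call:
drive_tool(commands=[{"linear": [-0.0002, 0.0014, 0], "dr": [0, 0, 1.4], "jaw": 0.65}, {"linear": [0, 0.0013, 0], "dr": [0, 0, 1.4], "jaw": 0.65}])

```text
clock: 5.98
tcp_pos: [0.5519, -0.0613, 0.1504]
orientation: [-2.843, -1.333, 0.002]
contact_force: [-1.2, 1.2, 2.0]
grip_width: 0.03
```

```bash
python3 -c "
from h import *
fav(2)
"
```

```text
t5.97 p [ 0.5519 -0.0613  0.1504] r0.0504 phi 51.14 yaw-(phi-90)=-0.89 tilt [-0.002  0.001 -1.   ] F [-1.21  1.21  2.01] Fcw on tool -1.70 rad 0.18 w0.0300
t6.03 p [ 0.5521 -0.0614  0.1504] r0.0504 phi 50.91 yaw-(phi-90)=-0.72 tilt [-0.002  0.001 -1.   ] F [-1.36  1.37  0.98] Fcw on tool -1.92 rad 0.20 w0.0297
```

Call:
drive_tool(commands=[{"linear": [-0.0002, 0.0013, 0], "dr": [0, 0, 1.4], "jaw": 0.65}, {"linear": [0, 0.0012, 0], "dr": [0, 0, 1.4], "jaw": 0.65}])

```text
clock: 6.28
tcp_pos: [0.554, -0.063, 0.1504]
orientation: [-2.877, -1.258, 0.001]
contact_force: [-2.5, 1.7, 1.0]
grip_width: 0.0298
```

```bash
python3 -c "
from h import *
fav(2)
"
```

```text
t6.28 p [ 0.554  -0.063   0.1504] r0.0504 phi 48.01 yaw-(phi-90)=-0.78 tilt [-0.001  0.001 -1.   ] F [-2.46  1.74  1.04] Fcw on tool -2.99 rad -0.35 w0.0298
t6.33 p [ 0.5542 -0.0631  0.1504] r0.0504 phi 47.81 yaw-(phi-90)=-0.65 tilt [-0.001  0.001 -1.   ] F [-1.16  1.85  1.1 ] Fcw on tool -2.10 rad 0.60 w0.0300
```

Call:
drive_tool(commands=[{"linear": [-0.0002, 0.0013, 0], "dr": [0, 0, 1.4], "jaw": 0.65}])

```text
clock: 6.45
tcp_pos: [0.555, -0.0641, 0.1504]
orientation: [-2.894, -1.219, 0.001]
contact_force: [-1.6, 1.6, 1.5]
grip_width: 0.0294
```

```bash
python3 -c "
from h import *
fav(2)
"
```

```text
t6.45 p [ 0.555  -0.0641  0.1504] r0.0503 phi 46.38 yaw-(phi-90)=-0.69 tilt [-0.001  0.001 -1.   ] F [-1.57  1.65  1.52] Fcw on tool -2.27 rad 0.11 w0.0294
t6.50 p [ 0.5552 -0.0643  0.1504] r0.0503 phi 46.01 yaw-(phi-90)=-0.41 tilt [-0.001  0.001 -1.   ] F [-1.11  1.45  1.71] Fcw on tool -1.81 rad 0.27 w0.0299
```

Call:
drive_tool(commands=[{"linear": [-0.0002, 0.0013, 0], "dr": [0, 0, 1.4], "jaw": 0.65}, {"linear": [0, 0.0012, 0], "dr": [0, 0, 1.4], "jaw": 0.65}])

```text
clock: 6.75
tcp_pos: [0.5569, -0.0662, 0.1504]
orientation: [-2.926, -1.141, 0.001]
contact_force: [-0.6, 1.7, 0.8]
grip_width: 0.0297
```

```bash
python3 -c "
from h import *
fav(2)
"
```

```text
t6.75 p [ 0.5569 -0.0662  0.1504] r0.0501 phi 43.09 yaw-(phi-90)=-0.46 tilt [-0.001  0.001 -1.   ] F [-0.59  1.74  0.82] Fcw on tool -1.67 rad 0.76 w0.0297
t6.80 p [ 0.5571 -0.0664  0.1504] r0.0502 phi 42.88 yaw-(phi-90)=-0.31 tilt [-0.001  0.001 -1.   ] F [-0.57  2.09  0.27] Fcw on tool -1.92 rad 1.01 w0.0298
```

Call:
drive_tool(commands=[{"linear": [0, 0.0013, 0], "dr": [0, 0, 1.4], "jaw": 0.65}, {"linear": [0, 0.0012, 0], "dr": [0, 0, 1.4], "jaw": 0.65}])

```text
clock: 7.05
tcp_pos: [0.5589, -0.0682, 0.1504]
orientation: [-2.955, -1.064, 0.0]
contact_force: [-1.1, 1.3, 0.8]
grip_width: 0.0301
```

```bash
python3 -c "
from h import *
fav(2)
"
```

```text
t7.05 p [ 0.5589 -0.0682  0.1504] r0.0503 phi 39.92 yaw-(phi-90)=-0.32 tilt [-0.001  0.001 -1.   ] F [-1.07  1.33  0.81] Fcw on tool -1.70 rad 0.04 w0.0301
t7.10 p [ 0.559  -0.0684  0.1504] r0.0503 phi 39.73 yaw-(phi-90)=-0.19 tilt [-0.001  0.001 -1.   ] F [-1.23  2.4   1.32] Fcw on tool -2.63 rad 0.59 w0.0301
```

Call:
drive_tool(commands=[{"linear": [0, 0.0013, 0], "dr": [0, 0, 1.4], "jaw": 0.65}, {"linear": [0, 0.0012, 0], "dr": [0, 0, 1.4], "jaw": 0.65}])

```text
clock: 7.35
tcp_pos: [0.5607, -0.0703, 0.1504]
orientation: [-2.982, -0.985, 0.0]
contact_force: [-1.5, 3.0, 0.1]
grip_width: 0.03
```

```bash
python3 -c "
from h import *
fav(2)
"
```

```text
t7.35 p [ 0.5607 -0.0703  0.1504] r0.0504 phi 36.79 yaw-(phi-90)=-0.23 tilt [-0.     0.001 -1.   ] F [-1.5   3.01  0.11] Fcw on tool -3.31 rad 0.60 w0.0300
t7.40 p [ 0.5608 -0.0705  0.1504] r0.0504 phi 36.56 yaw-(phi-90)=-0.06 tilt [-0.     0.001 -1.   ] F [-1.09  1.64 -0.02] Fcw on tool -1.97 rad 0.10 w0.0302
```

Call:
drive_tool(commands=[{"linear": [0, 0.0013, 0], "dr": [0, 0, 1.4], "jaw": 0.65}, {"linear": [0, 0.0012, 0], "dr": [0, 0, 1.4], "jaw": 0.65}])

```text
clock: 7.65
tcp_pos: [0.5623, -0.0725, 0.1504]
orientation: [-3.007, -0.906, -0.0]
contact_force: [-1.1, 2.3, 0.6]
grip_width: 0.0299
```

```bash
python3 -c "
from h import *
fav(2)
"
```

```text
t7.65 p [ 0.5623 -0.0725  0.1504] r0.0505 phi 33.62 yaw-(phi-90)=-0.09 tilt [-0.     0.001 -1.   ] F [-1.08  2.3   0.64] Fcw on tool -2.52 rad 0.38 w0.0299
t7.70 p [ 0.5624 -0.0727  0.1504] r0.0505 phi 33.43 yaw-(phi-90)=0.03 tilt [-0.     0.001 -1.   ] F [-0.55  2.57 -0.29] Fcw on tool -2.45 rad 0.96 w0.0302
```

Call:
drive_tool(commands=[{"linear": [-0.0003, 0.0013, 0], "dr": [0, 0, 1.4], "jaw": 0.65}, {"linear": [0, 0.0012, 0], "dr": [0, 0, 1.4], "jaw": 0.65}])

```text
clock: 7.95
tcp_pos: [0.5636, -0.075, 0.1504]
orientation: [-3.03, -0.826, -0.0]
contact_force: [-1.2, 1.6, 0.1]
grip_width: 0.0297
```

```bash
python3 -c "
from h import *
fav(2)
"
```

```text
t7.95 p [ 0.5636 -0.075   0.1504] r0.0503 phi 30.51 yaw-(phi-90)=-0.01 tilt [-0.     0.001 -1.   ] F [-1.21  1.6   0.14] Fcw on tool -2.00 rad -0.23 w0.0297
t8.00 p [ 0.5637 -0.0751  0.1504] r0.0503 phi 30.30 yaw-(phi-90)=0.14 tilt [-0.     0.001 -1.   ] F [-0.27  2.71  0.96] Fcw on tool -2.48 rad 1.14 w0.0301
```

Call:
drive_tool(commands=[{"linear": [-0.0001, 0.0013, 0], "dr": [0, 0, 1.4], "jaw": 0.65}, {"linear": [0, 0.0012, 0], "dr": [0, 0, 1.4], "jaw": 0.65}])

```text
clock: 8.25
tcp_pos: [0.565, -0.0774, 0.1504]
orientation: [-3.051, -0.745, -0.0]
contact_force: [-0.5, 2.1, 0.9]
grip_width: 0.0294
```

```bash
python3 -c "
from h import *
fav(2)
"
```

```text
t8.25 p [ 0.565  -0.0774  0.1504] r0.0503 phi 27.35 yaw-(phi-90)=0.12 tilt [ 0.     0.001 -1.   ] F [-0.53  2.09  0.9 ] Fcw on tool -2.10 rad 0.49 w0.0294
t8.30 p [ 0.5651 -0.0775  0.1504] r0.0503 phi 27.15 yaw-(phi-90)=0.25 tilt [ 0.     0.001 -1.   ] F [0.11 2.33 0.8 ] Fcw on tool -2.02 rad 1.16 w0.0299
```

Call:
drive_tool(commands=[{"linear": [-0.0001, 0.0013, 0], "dr": [0, 0, 1.4], "jaw": 0.65}, {"linear": [0, 0.0012, 0], "dr": [0, 0, 1.4], "jaw": 0.65}])

```text
clock: 8.55
tcp_pos: [0.5662, -0.0799, 0.1504]
orientation: [-3.069, -0.664, -0.001]
contact_force: [-1.1, 2.6, -0.8]
grip_width: 0.0296
```

```bash
python3 -c "
from h import *
fav(2)
"
```

```text
t8.55 p [ 0.5662 -0.0799  0.1504] r0.0503 phi 24.21 yaw-(phi-90)=0.22 tilt [ 0.     0.001 -1.   ] F [-1.08  2.62 -0.78] Fcw on tool -2.83 rad 0.09 w0.0296
t8.60 p [ 0.5662 -0.0801  0.1504] r0.0503 phi 23.99 yaw-(phi-90)=0.38 tilt [ 0.     0.001 -1.   ] F [-1.6   1.81  0.08] Fcw on tool -2.31 rad -0.73 w0.0299
```

Call:
drive_tool(commands=[{"linear": [-0.0001, 0.0013, 0], "dr": [0, 0, 1.4], "jaw": 0.65}, {"linear": [0, 0.0012, 0], "dr": [0, 0, 1.4], "jaw": 0.65}])

```text
clock: 8.85
tcp_pos: [0.5672, -0.0825, 0.1504]
orientation: [-3.086, -0.583, -0.001]
contact_force: [-0.7, 2.7, -0.1]
grip_width: 0.03
```

```bash
python3 -c "
from h import *
fav(2)
"
```

```text
t8.85 p [ 0.5672 -0.0825  0.1504] r0.0503 phi 21.03 yaw-(phi-90)=0.37 tilt [ 0.     0.001 -1.   ] F [-0.66  2.66 -0.06] Fcw on tool -2.72 rad 0.34 w0.0300
t8.90 p [ 0.5673 -0.0826  0.1504] r0.0503 phi 20.82 yaw-(phi-90)=0.51 tilt [ 0.     0.001 -1.   ] F [-0.55  2.23 -0.07] Fcw on tool -2.28 rad 0.28 w0.0299
```

Call:
drive_tool(commands=[{"linear": [-0.0001, 0.0013, 0], "dr": [0, 0, 1.5], "jaw": 0.65}, {"linear": [0, 0.0012, 0], "dr": [0, 0, 1.5], "jaw": 0.65}])

```text
clock: 9.15
tcp_pos: [0.5682, -0.085, 0.1505]
orientation: [-3.101, -0.495, -0.001]
contact_force: [-0.9, 2.3, 1.0]
grip_width: 0.0296
```

```bash
python3 -c "
from h import *
fav(2)
"
```

```text
t9.15 p [ 0.5682 -0.085   0.1505] r0.0503 phi 17.91 yaw-(phi-90)=0.24 tilt [ 0.001  0.001 -1.   ] F [-0.9   2.29  0.99] Fcw on tool -2.45 rad -0.16 w0.0296
t9.20 p [ 0.5682 -0.0852  0.1505] r0.0503 phi 17.71 yaw-(phi-90)=0.38 tilt [ 0.001  0.001 -1.   ] F [-0.59  2.   -0.26] Fcw on tool -2.08 rad 0.05 w0.0302
```

Call:
drive_tool(commands=[{"linear": [-0.0001, 0.0013, 0], "dr": [0, 0, 1.5], "jaw": 0.65}, {"linear": [0, 0.0012, 0], "dr": [0, 0, 1.5], "jaw": 0.65}])

```text
clock: 9.45
tcp_pos: [0.5689, -0.0877, 0.1504]
orientation: [-3.114, -0.407, -0.001]
contact_force: [-1.3, 2.8, 0.4]
grip_width: 0.03
```

```bash
python3 -c "
from h import *
fav(2)
"
```

```text
t9.45 p [ 0.5689 -0.0877  0.1504] r0.0503 phi 14.77 yaw-(phi-90)=0.13 tilt [ 0.001  0.001 -1.   ] F [-1.31  2.79  0.42] Fcw on tool -3.03 rad -0.55 w0.0300
t9.50 p [ 0.569  -0.0879  0.1505] r0.0503 phi 14.55 yaw-(phi-90)=0.28 tilt [ 0.001  0.001 -1.   ] F [-0.61  2.56  0.31] Fcw on tool -2.63 rad 0.06 w0.0298
```

Call:
drive_tool(commands=[{"linear": [-0.0001, 0.0013, 0], "dr": [0, 0, 1.5], "jaw": 0.65}, {"linear": [0, 0.0012, 0], "dr": [0, 0, 1.4], "jaw": 0.65}])

```text
clock: 9.75
tcp_pos: [0.5696, -0.0904, 0.1505]
orientation: [-3.124, -0.321, -0.001]
contact_force: [-0.7, 3.2, -0.8]
grip_width: 0.03
```

```bash
python3 -c "
from h import *
fav(2)
"
```

```text
t9.75 p [ 0.5696 -0.0904  0.1505] r0.0503 phi 11.62 yaw-(phi-90)=0.13 tilt [ 0.001  0.001 -1.   ] F [-0.66  3.19 -0.82] Fcw on tool -3.26 rad -0.00 w0.0300
t9.80 p [ 0.5697 -0.0906  0.1505] r0.0504 phi 11.37 yaw-(phi-90)=0.31 tilt [ 0.001  0.001 -1.   ] F [-0.19  2.41  0.21] Fcw on tool -2.40 rad 0.28 w0.0300
```

Call:
drive_tool(commands=[{"linear": [-0.0001, 0.0013, 0], "dr": [0, 0, 1.5], "jaw": 0.65}, {"linear": [0, 0.0012, 0], "dr": [0, 0, 1.4], "jaw": 0.65}])

```text
clock: 10.05
tcp_pos: [0.5701, -0.0931, 0.1505]
orientation: [-3.132, -0.236, -0.002]
contact_force: [-0.8, 2.3, -0.9]
grip_width: 0.03
```

```bash
python3 -c "
from h import *
fav(2)
"
```

```text
t10.05 p [ 0.5701 -0.0931  0.1505] r0.0504 phi 8.48 yaw-(phi-90)=0.13 tilt [ 0.001  0.001 -1.   ] F [-0.75  2.33 -0.89] Fcw on tool -2.42 rad -0.40 w0.0300
t10.10 p [ 0.5702 -0.0933  0.1505] r0.0504 phi 8.25 yaw-(phi-90)=0.30 tilt [ 0.001  0.001 -1.   ] F [-0.53  1.88 -0.74] Fcw on tool -1.93 rad -0.26 w0.0297
```

Call:
drive_tool(commands=[{"linear": [-0.0002, 0.0013, 0], "dr": [0, 0, 1.5], "jaw": 0.65}, {"linear": [0, 0.0012, 0], "dr": [0, 0, 1.4], "jaw": 0.65}])

```text
clock: 10.35
tcp_pos: [0.5703, -0.0959, 0.1505]
orientation: [-3.137, -0.15, -0.002]
contact_force: [-0.0, 3.0, -0.8]
grip_width: 0.03
```

```bash
python3 -c "
from h import *
fav(2)
"
```

```text
t10.35 p [ 0.5703 -0.0959  0.1505] r0.0502 phi 5.31 yaw-(phi-90)=0.16 tilt [ 0.001  0.001 -1.   ] F [-0.    3.04 -0.76] Fcw on tool -3.03 rad 0.28 w0.0300
t10.40 p [ 0.5703 -0.0961  0.1505] r0.0502 phi 5.07 yaw-(phi-90)=0.34 tilt [ 0.001  0.001 -1.   ] F [-0.97  2.23 -0.55] Fcw on tool -2.31 rad -0.77 w0.0299
```

Call:
drive_tool(commands=[{"linear": [-0.0001, 0.0013, 0], "dr": [0, 0, 1.5], "jaw": 0.65}, {"linear": [0, 0.0012, 0], "dr": [0, 0, 1.4], "jaw": 0.65}])

```text
clock: 10.65
tcp_pos: [0.5705, -0.0986, 0.1505]
orientation: [-3.14, -0.064, -0.002]
contact_force: [-0.8, 1.9, -0.7]
grip_width: 0.0301
```

```bash
python3 -c "
from h import *
fav(2)
"
```

```text
t10.65 p [ 0.5705 -0.0986  0.1505] r0.0503 phi 2.19 yaw-(phi-90)=0.13 tilt [ 0.001  0.001 -1.   ] F [-0.76  1.91 -0.66] Fcw on tool -1.94 rad -0.69 w0.0301
t10.70 p [ 0.5706 -0.0988  0.1505] r0.0503 phi 1.94 yaw-(phi-90)=0.32 tilt [ 0.001  0.001 -1.   ] F [ 0.59  2.7  -1.76] Fcw on tool -2.68 rad 0.68 w0.0299
```

Call:
drive_tool(commands=[{"linear": [-0.0001, 0.0013, 0], "dr": [0, 0, 1.5], "jaw": 0.65}, {"linear": [0, 0.0012, 0], "dr": [0, 0, 1.4], "jaw": 0.65}])

```text
clock: 10.95
tcp_pos: [0.5705, -0.1014, 0.1505]
orientation: [-3.14, 0.023, -0.002]
contact_force: [-0.2, 2.3, -0.3]
grip_width: 0.0302
```

```bash
python3 -c "
from h import *
fav(2)
"
```

```text
t10.95 p [ 0.5705 -0.1014  0.1505] r0.0502 phi -0.99 yaw-(phi-90)=0.17 tilt [ 0.001  0.001 -1.   ] F [-0.17  2.29 -0.3 ] Fcw on tool -2.29 rad -0.21 w0.0302
t11.00 p [ 0.5706 -0.1016  0.1505] r0.0503 phi -1.22 yaw-(phi-90)=0.34 tilt [ 0.001  0.001 -1.   ] F [0.   2.56 0.13] Fcw on tool -2.56 rad -0.05 w0.0302
```

Call:
drive_tool(commands=[{"linear": [-0.0001, 0.0013, 0], "dr": [0, 0, 1.5], "jaw": 0.65}, {"linear": [0, 0.0012, 0], "dr": [0, 0, 1.4], "jaw": 0.65}])

```text
clock: 11.25
tcp_pos: [0.5704, -0.1041, 0.1505]
orientation: [-3.139, 0.108, -0.002]
contact_force: [-0.0, 2.5, 0.1]
grip_width: 0.0302
```

```bash
python3 -c "
from h import *
fav(2)
"
```

```text
t11.25 p [ 0.5704 -0.1041  0.1505] r0.0503 phi -4.12 yaw-(phi-90)=0.16 tilt [ 0.002  0.001 -1.   ] F [-0.01  2.54  0.08] Fcw on tool -2.53 rad -0.20 w0.0302
t11.30 p [ 0.5704 -0.1043  0.1505] r0.0503 phi -4.39 yaw-(phi-90)=0.37 tilt [ 0.002  0.001 -1.   ] F [-0.38  2.43 -0.46] Fcw on tool -2.40 rad -0.57 w0.0298
```

Call:
drive_tool(commands=[{"linear": [-0.0001, 0.0013, 0], "dr": [0, 0, 1.5], "jaw": 0.65}, {"linear": [0, 0.0012, 0], "dr": [0, 0, 1.4], "jaw": 0.65}])

```text
clock: 11.55
tcp_pos: [0.5702, -0.1069, 0.1505]
orientation: [-3.135, 0.194, -0.003]
contact_force: [0.0, 2.9, -0.3]
grip_width: 0.0297
```

```bash
python3 -c "
from h import *
fav(2)
"
```

```text
t11.55 p [ 0.5702 -0.1069  0.1505] r0.0503 phi -7.27 yaw-(phi-90)=0.17 tilt [ 0.002  0.001 -1.   ] F [ 0.04  2.94 -0.34] Fcw on tool -2.92 rad -0.34 w0.0297
t11.60 p [ 0.5702 -0.1071  0.1505] r0.0503 phi -7.48 yaw-(phi-90)=0.32 tilt [ 0.002  0.001 -1.   ] F [-0.85  2.95 -0.59] Fcw on tool -2.82 rad -1.23 w0.0300
```

Call:
drive_tool(commands=[{"linear": [-0.0001, 0.0013, 0], "dr": [0, 0, 1.5], "jaw": 0.65}, {"linear": [0, 0.0012, 0], "dr": [0, 0, 1.4], "jaw": 0.65}])

```text
clock: 11.85
tcp_pos: [0.5698, -0.1082, 0.1505]
orientation: [-3.127, 0.279, -0.002]
contact_force: [0.5, 5.6, -0.5]
grip_width: 0.0297
```

```bash
python3 -c "
from h import *
fav(2)
"
```

```text
t11.85 p [ 0.5698 -0.1082  0.1505] r0.0501 phi -8.83 yaw-(phi-90)=-1.36 tilt [ 0.002  0.002 -1.   ] F [ 0.54  5.58 -0.47] Fcw on tool -5.60 rad -0.33 w0.0297
t11.90 p [ 0.5698 -0.1083  0.1505] r0.0501 phi -8.92 yaw-(phi-90)=-1.33 tilt [ 0.002  0.002 -1.   ] F [ 0.31  5.45 -1.01] Fcw on tool -5.43 rad -0.54 w0.0298
```

The burrs have been felt: the force jumped to 5.5 N and the handle stalled, with touching at TCP φ ≈ -7.5°. I hold for one row and look.

Call:
drive_tool(commands=[{"linear": [0, 0, 0], "dr": [0, 0, 0], "jaw": 0.65}])

```text
clock: 12.02
tcp_pos: [0.5699, -0.1077, 0.1505]
orientation: [-3.126, 0.281, -0.002]
contact_force: [0.0, 4.4, -1.2]
grip_width: 0.0298
```

```bash
python3 -c "
from h import *
rep()
snap('scene','s6.png');snap('top','t6.png')
a=cv2.resize(cv2.imread('pics/s6.png')[140:250,246:376],None,fx=5,fy=5,interpolation=cv2.INTER_CUBIC);cv2.imwrite('pics/s6c.png',a)
a=cv2.resize(cv2.imread('pics/t6.png')[172:272,274:374],None,fx=5,fy=5,interpolation=cv2.INTER_CUBIC);cv2.imwrite('pics/t6c.png',a)
rep(); tiltfix()
"
```

```text
t12.03 p [ 0.5699 -0.1077  0.1505] r0.0501 phi -8.22 yaw-(phi-90)=-2.05 tilt [ 0.002  0.003 -1.   ] F [ 0.    4.38 -1.21] Fcw on tool -4.34 rad -0.63 w0.0298
t12.12 p [ 0.5699 -0.1078  0.1505] r0.0501 phi -8.41 yaw-(phi-90)=-1.84 tilt [ 0.002  0.003 -1.   ] F [0.9  4.75 0.45] Fcw on tool -4.83 rad 0.20 w0.0300
tiltfix deg [-0.18 -0.08]
```

View pics/s6c.png

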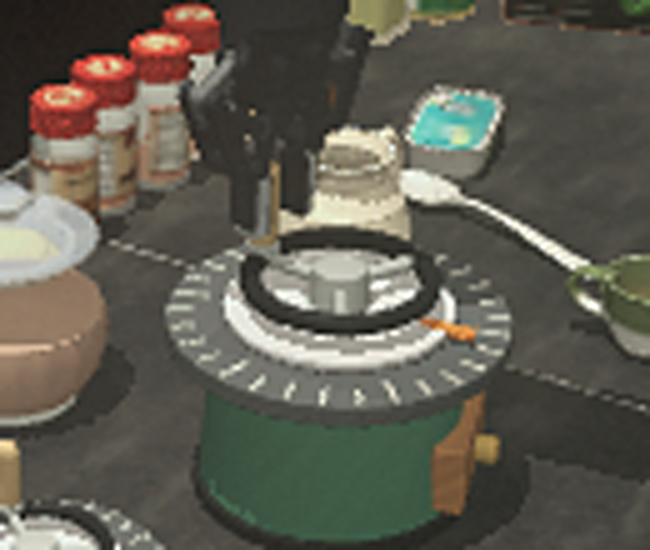

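View pics/t6c.png

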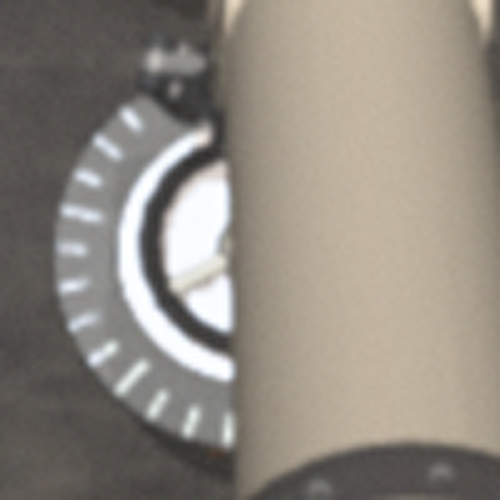

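```bash
python3 -c "
from h import *
s=viewer.calibration('scene')
g=lambda x,y:(246-.5+(x+.5)/5,140-.5+(y+.5)/5)
P=atz(s,*g(476,332),.116); d=P[:2]-AX; print(P,np.hypot(*d),np.degrees(np.arctan2(d[1],d[0])))
for a in range(-190,-150,5):
  r=np.radians(a); q=proj(s,[AX[0]+.078*np.cos(r),AX[1]+.078*np.sin(r),.116]); print(a,(q-[245.5,139.5])*5-.5)
arc(20,4)
"
```

```text
[ 0.44740748 -0.12102267  0.116     ] 0.07572647756320221 -164.27559220092002
-190 [454.20953633 361.3733977 ]
-185 [461.41431535 356.33477189]
-180 [467.61103006 350.98110804]
-175 [472.76034648 345.36047913]
-170 [476.83321957 339.52221076]
-165 [479.81074074 333.51631147]
-160 [481.68385602 327.392936  ]
-155 [482.45297381 321.20188886]
[-0.0005 -0.0043  0.0005] rz -6.84
[-0.0002 -0.0044  0.    ] rz -5.00
[-0.0002 -0.0044  0.    ] rz -5.00
[-0.0002 -0.0044  0.    ] rz -5.00
```

The pointer stands at about -165° (scene px 341,206) with the burrs touching. Now I turn coarser.

Call:
drive_tool(commands=[{"linear": [-0.0005, -0.0043, 0.0003], "dr": [-0.2, 0, -6.5], "jaw": 0.65}, {"linear": [-0.0003, -0.0052, 0], "dr": [0, 0, -6], "jaw": 0.65}, {"linear": [-0.0003, -0.0052, 0], "dr": [0, 0, -6], "jaw": 0.65}, {"linear": [-0.0003, -0.0052, 0], "dr": [0, 0, -6], "jaw": 0.65}])

```text
clock: 12.62
tcp_pos: [0.5684, -0.0952, 0.1506]
orientation: [3.107, 0.399, 0.001]
contact_force: [-0.4, -1.1, 0.0]
grip_width: 0.03
```

```bash
python3 -c "
from h import *
rep(); tiltfix(); arc(35,5)
"
```

```text
t12.62 p [ 0.5684 -0.0952  0.1506] r0.0484 phi 6.30 yaw-(phi-90)=8.34 tilt [ 0.002 -0.009 -1.   ] F [-0.38 -1.13  0.01] Fcw on tool 1.08 rad -0.50 w0.0300
tiltfix deg [0.54 0.02]
[ 0.0021 -0.0059  0.0006] rz 1.34
[-0.0004 -0.0061  0.    ] rz -7.00
[-0.0004 -0.0061  0.    ] rz -7.00
[-0.0004 -0.0061  0.    ] rz -7.00
[-0.0004 -0.0061  0.    ] rz -7.00
```

Call:
drive_tool(commands=[{"linear": [0.002, -0.0056, 0.0003], "dr": [0.5, 0, 0], "jaw": 0.65}, {"linear": [-0.0002, -0.0057, 0], "dr": [0, 0, -6], "jaw": 0.65}, {"linear": [-0.0002, -0.0057, 0], "dr": [0, 0, -6], "jaw": 0.65}, {"linear": [-0.0002, -0.0057, 0], "dr": [0, 0, -6], "jaw": 0.65}, {"linear": [-0.0002, -0.0057, 0], "dr": [0, 0, -6], "jaw": 0.65}])

```text
clock: 13.25
tcp_pos: [0.5607, -0.0766, 0.1506]
orientation: [2.96, 1.027, 0.0]
contact_force: [1.8, -2.8, -1.9]
grip_width: 0.03
```

```bash
python3 -c "
from h import *
rep(); tiltfix(); arc(35,5)
"
```

```text
t13.25 p [ 0.5607 -0.0766  0.1506] r0.0469 phi 30.66 yaw-(phi-90)=7.62 tilt [ 0.003 -0.008 -1.   ] F [ 1.83 -2.84 -1.94] Fcw on tool 3.37 rad 0.13 w0.0300
tiltfix deg [0.47 0.15]
[ 0.0035 -0.0057  0.0006] rz 0.62
[-0.0004 -0.0061  0.    ] rz -7.00
[-0.0004 -0.0061  0.    ] rz -7.00
[-0.0004 -0.0061  0.    ] rz -7.00
[-0.0004 -0.0061  0.    ] rz -7.00
```

Call:
drive_tool(commands=[{"linear": [0.0035, -0.0055, 0.0003], "dr": [0.4, 0.1, 0], "jaw": 0.65}, {"linear": [0.0003, -0.0058, 0], "dr": [0, 0, -6], "jaw": 0.65}, {"linear": [0.0003, -0.0058, 0], "dr": [0, 0, -6], "jaw": 0.65}, {"linear": [0.0003, -0.0058, 0], "dr": [0, 0, -6], "jaw": 0.65}, {"linear": [0.0003, -0.0058, 0], "dr": [0, 0, -6], "jaw": 0.65}])

```text
clock: 13.88
tcp_pos: [0.5464, -0.0579, 0.1506]
orientation: [2.693, 1.605, 0.001]
contact_force: [1.3, -1.2, -2.7]
grip_width: 0.0297
```

```bash
python3 -c "
from h import *
rep(); tiltfix(); arc(35,5)
"
```

```text
t13.88 p [ 0.5464 -0.0579  0.1506] r0.0499 phi 58.55 yaw-(phi-90)=3.04 tilt [ 0.004 -0.005 -1.   ] F [ 1.25 -1.23 -2.66] Fcw on tool 1.71 rad -0.39 w0.0297
tiltfix deg [0.33 0.13]
[ 0.     -0.0061  0.0006] rz -3.96
[-0.0004 -0.0061  0.    ] rz -7.00
[-0.0004 -0.0061  0.    ] rz -7.00
[-0.0004 -0.0061  0.    ] rz -7.00
[-0.0004 -0.0061  0.    ] rz -7.00
```

Call:
drive_tool(commands=[{"linear": [0.0002, -0.0058, 0.0003], "dr": [0.3, 0.1, -4], "jaw": 0.65}, {"linear": [0, -0.0058, 0], "dr": [0, 0, -6.3], "jaw": 0.65}, {"linear": [0, -0.0058, 0], "dr": [0, 0, -6.3], "jaw": 0.65}, {"linear": [0, -0.0058, 0], "dr": [0, 0, -6.3], "jaw": 0.65}, {"linear": [0, 0, 0], "dr": [0, 0, 0], "jaw": 0.65}])

```text
clock: 14.5
tcp_pos: [0.5277, -0.0505, 0.151]
orientation: [2.332, 2.099, 0.006]
contact_force: [-0.3, -0.5, -0.0]
grip_width: 0.03
```

```bash
python3 -c "
from h import *
fav(2); tiltfix(); arc(16,3)
snap('wrist','w7.png')
"
```

```text
t14.50 p [ 0.5277 -0.0505  0.151 ] r0.0505 phi 81.58 yaw-(phi-90)=2.39 tilt [ 0.005 -0.    -1.   ] F [-0.3  -0.54 -0.02] Fcw on tool -0.22 rad -0.58 w0.0300
t14.55 p [ 0.5278 -0.0506  0.151 ] r0.0504 phi 81.46 yaw-(phi-90)=2.47 tilt [ 0.005 -0.    -1.   ] F [-0.07 -0.29 -0.41] Fcw on tool -0.02 rad -0.30 w0.0300
tiltfix deg [ 0.3  -0.01]
[-0.0005 -0.0047  0.001 ] rz -2.86
[-0.0002 -0.0046  0.    ] rz -5.33
[-0.0002 -0.0046  0.    ] rz -5.33
```

View pics/w7.png

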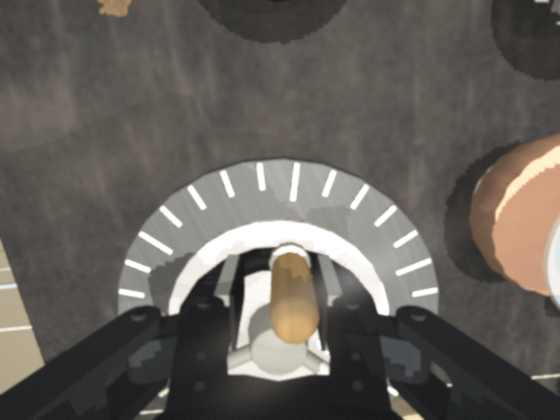

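Call:
drive_tool(commands=[{"linear": [-0.0004, -0.0045, 0.0006], "dr": [0.3, 0, -2.9], "jaw": 0.65}, {"linear": [-0.0002, -0.004, 0], "dr": [0, 0, -4.5], "jaw": 0.65}, {"linear": [-0.0002, -0.004, 0], "dr": [0, 0, -4.5], "jaw": 0.65}, {"linear": [-0.0002, -0.003, 0], "dr": [0, 0, -3.5], "jaw": 0.65}, {"linear": [0, -0.001, 0], "dr": [0, 0, -1], "jaw": 0.65}])

```text
clock: 15.22
tcp_pos: [0.5158, -0.0511, 0.1516]
orientation: [2.017, 2.402, 0.009]
contact_force: [2.5, -0.2, -2.0]
grip_width: 0.0302
```

```bash
python3 -c "
from h import *
fav(2); tiltfix()
snap('wrist','w8.png');snap('top','t8.png')
a=cv2.resize(cv2.imread('pics/t8.png')[172:272,274:374],None,fx=6,fy=6,interpolation=cv2.INTER_CUBIC);cv2.imwrite('pics/t8c.png',a)
"
```

```text
t15.22 p [ 0.5158 -0.0511  0.1516] r0.0496 phi 95.20 yaw-(phi-90)=4.77 tilt [ 0.008  0.001 -1.   ] F [ 2.54 -0.17 -2.04] Fcw on tool 2.52 rad -0.40 w0.0302
t15.28 p [ 0.5158 -0.0511  0.1516] r0.0496 phi 95.26 yaw-(phi-90)=4.74 tilt [ 0.007  0.001 -1.   ] F [ 2.19 -0.02 -2.11] Fcw on tool 2.18 rad -0.22 w0.0296
tiltfix deg [0.43 0.01]
```

View pics/w8.png

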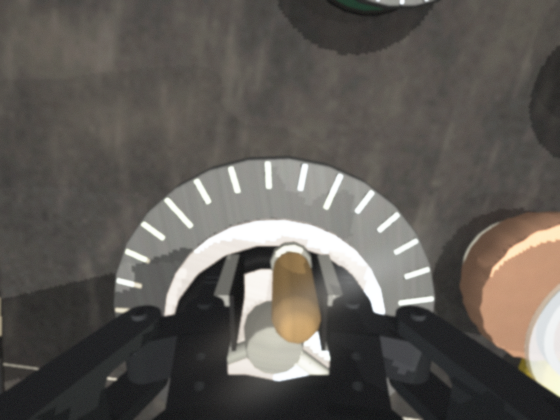

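View pics/t8c.png

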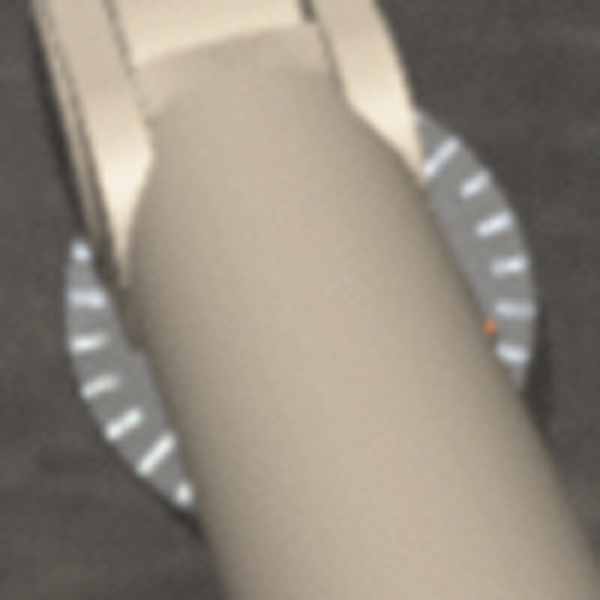

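The tip is visible at crop (492,325), about 4–5° past its starting place. A little more coarser for margin.

Call:
drive_tool(commands=[{"linear": [0, -0.0035, 0.0006], "dr": [0.4, 0, 0], "jaw": 0.65}, {"linear": [0.0003, -0.0035, 0], "dr": [0, 0, -3], "jaw": 0.65}, {"linear": [0, -0.001, 0], "dr": [0, 0, -1], "jaw": 0.65}])

```text
clock: 15.75
tcp_pos: [0.5087, -0.0517, 0.1516]
orientation: [1.935, 2.473, 0.002]
contact_force: [2.0, 0.3, -1.5]
grip_width: 0.0299
```

```bash
python3 -c "
from h import *
fav(2); tiltfix()
snap('top','t9.png')
a=cv2.resize(cv2.imread('pics/t9.png')[172:272,274:374],None,fx=6,fy=6,interpolation=cv2.INTER_CUBIC);cv2.imwrite('pics/t9c.png',a)
c=viewer.calibration('top')
f=lambda x,y:(274-0.5+(x+.5)/6,172-.5+(y+.5)/6)
for x,y in((492,325),(490,347)):
  d=atz(c,*f(x,y),.116)[:2]-AX; print(np.hypot(*d),np.degrees(np.arctan2(d[1],d[0])))
"
```

```text
t15.75 p [ 0.5087 -0.0517  0.1516] r0.0501 phi 103.43 yaw-(phi-90)=0.50 tilt [ 0.002  0.    -1.   ] F [ 2.02  0.27 -1.48] Fcw on tool 2.03 rad -0.21 w0.0299
t15.80 p [ 0.5086 -0.0517  0.1515] r0.0501 phi 103.48 yaw-(phi-90)=0.48 tilt [ 0.002  0.    -1.   ] F [ 2.54  1.71 -1.71] Fcw on tool 2.87 rad 1.07 w0.0298
tiltfix deg [0.1  0.02]
0.07752564209914112 -94.68755561488868
0.0780063806333312 -101.36898811535262
```

View pics/t9c.png

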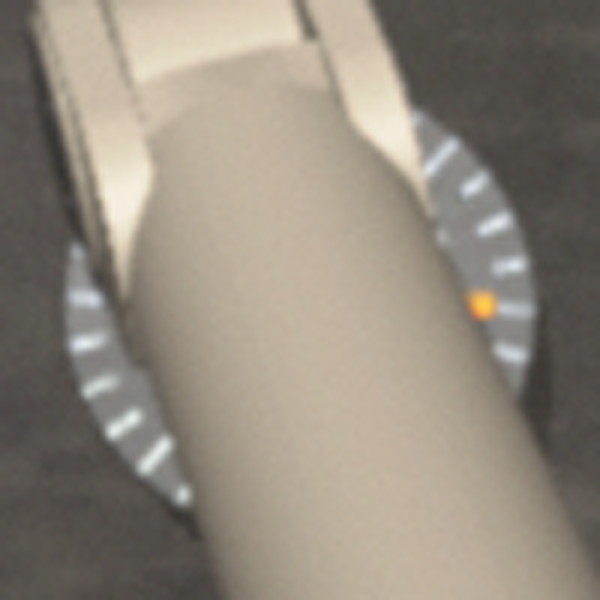

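Pointer tip now at crop (494,304), about -88.5°, i.e. roughly 1.36 rad from touching, which is more than 1.18. Three checks put the touching point at about -167°. Now back in the finer direction; the target is TCP φ = -7.5+60 = 52.5°.

Call:
drive_tool(commands=[{"linear": [-0.0003, 0.0045, 0], "dr": [0, 0, 5], "jaw": 0.65}, {"linear": [-0.0003, 0.0045, 0], "dr": [0, 0, 5], "jaw": 0.65}, {"linear": [-0.0002, 0.0035, 0], "dr": [0, 0, 4], "jaw": 0.65}, {"linear": [-0.0002, 0.0035, 0], "dr": [0, 0, 4], "jaw": 0.65}, {"linear": [-0.0001, 0.0025, 0], "dr": [0, 0, 3], "jaw": 0.65}])

```text
clock: 16.48
tcp_pos: [0.5229, -0.0521, 0.15]
orientation: [-2.37, -2.055, 0.012]
contact_force: [-0.6, 0.5, 0.7]
grip_width: 0.0301
```

```bash
python3 -c "
from h import *
fav(2); tiltfix(); arc(-12,4)
"
```

```text
t16.48 p [ 0.5229 -0.0521  0.15  ] r0.0485 phi 86.93 yaw-(phi-90)=-5.08 tilt [-0.009 -0.001 -1.   ] F [-0.59  0.55  0.68] Fcw on tool -0.61 rad 0.51 w0.0301
t16.52 p [ 0.5231 -0.052   0.15  ] r0.0485 phi 86.65 yaw-(phi-90)=-4.91 tilt [-0.009 -0.001 -1.   ] F [-0.57  0.73  0.4 ] Fcw on tool -0.61 rad 0.70 w0.0295
tiltfix deg [-0.49  0.15]
[ 0.0016  0.0025 -0.    ] rz -1.91
[-0.0001  0.0026  0.    ] rz 3.00
[-0.0001  0.0026  0.    ] rz 3.00
[-0.0001  0.0026  0.    ] rz 3.00
```

Call:
drive_tool(commands=[{"linear": [0.0015, 0.0025, 0], "dr": [-0.5, 0.1, -1.5], "jaw": 0.65}, {"linear": [0, 0.0026, 0], "dr": [0, 0, 2.8], "jaw": 0.65}, {"linear": [0, 0.0026, 0], "dr": [0, 0, 2.8], "jaw": 0.65}, {"linear": [0, 0.0026, 0], "dr": [0, 0, 2.8], "jaw": 0.65}, {"linear": [0, 0.0018, 0], "dr": [0, 0, 2], "jaw": 0.65}])

```text
clock: 17.15
tcp_pos: [0.5329, -0.0525, 0.149]
orientation: [-2.524, -1.867, 0.007]
contact_force: [-0.8, 0.4, 1.2]
grip_width: 0.0295
```

```bash
python3 -c "
from h import *
fav(2); tiltfix(); arc(-12,6)
"
```

```text
t17.15 p [ 0.5329 -0.0525  0.149 ] r0.0496 phi 75.28 yaw-(phi-90)=-2.30 tilt [-0.004 -0.001 -1.   ] F [-0.77  0.4   1.18] Fcw on tool -0.84 rad 0.19 w0.0295
t17.20 p [ 0.5331 -0.0526  0.149 ] r0.0496 phi 75.03 yaw-(phi-90)=-2.15 tilt [-0.004 -0.001 -1.   ] F [-0.01  0.63 -0.27] Fcw on tool -0.18 rad 0.61 w0.0299
tiltfix deg [-0.2   0.13]
[ 0.0004  0.0017 -0.001 ] rz -0.15
[-0.      0.0017  0.    ] rz 2.00
[-0.      0.0017  0.    ] rz 2.00
[-0.      0.0017  0.    ] rz 2.00
[-0.      0.0017  0.    ] rz 2.00
[-0.      0.0017  0.    ] rz 2.00
```

Call:
drive_tool(commands=[{"linear": [0.0004, 0.0017, -0.001], "dr": [-0.2, 0.1, 0], "jaw": 0.65}, {"linear": [0, 0.0017, 0], "dr": [0, 0, 1.9], "jaw": 0.65}, {"linear": [0, 0.0017, 0], "dr": [0, 0, 1.9], "jaw": 0.65}, {"linear": [0, 0.0017, 0], "dr": [0, 0, 1.9], "jaw": 0.65}, {"linear": [0, 0.0017, 0], "dr": [0, 0, 1.9], "jaw": 0.65}, {"linear": [0, 0.0017, 0], "dr": [0, 0, 1.9], "jaw": 0.65}])

```text
clock: 17.95
tcp_pos: [0.5418, -0.0554, 0.1498]
orientation: [-2.679, -1.638, 0.004]
contact_force: [-2.5, 1.0, 1.8]
grip_width: 0.03
```

```bash
python3 -c "
from h import *
fav(2); tiltfix(); arc(-8,4)
"
```

```text
t17.95 p [ 0.5418 -0.0554  0.1498] r0.0499 phi 64.53 yaw-(phi-90)=-1.65 tilt [-0.003 -0.    -1.   ] F [-2.52  1.01  1.85] Fcw on tool -2.71 rad -0.17 w0.0300
t18.00 p [ 0.542  -0.0555  0.1498] r0.0500 phi 64.24 yaw-(phi-90)=-1.44 tilt [-0.003 -0.    -1.   ] F [-1.74  1.15  1.44] Fcw on tool -2.07 rad 0.28 w0.0303
tiltfix deg [-0.13  0.08]
[ 0.      0.0017 -0.0002] rz 0.56
[-0.      0.0017  0.    ] rz 2.00
[-0.      0.0017  0.    ] rz 2.00
[-0.      0.0017  0.    ] rz 2.00
```

Call:
drive_tool(commands=[{"linear": [0, 0.0014, 0], "dr": [-0.1, 0.1, 0.8], "jaw": 0.65}, {"linear": [0, 0.0014, 0], "dr": [0, 0, 1.6], "jaw": 0.65}, {"linear": [0, 0.0014, 0], "dr": [0, 0, 1.6], "jaw": 0.65}, {"linear": [0, 0.0014, 0], "dr": [0, 0, 1.6], "jaw": 0.65}, {"linear": [0, 0.0014, 0], "dr": [0, 0, 1.6], "jaw": 0.65}])

```text
clock: 18.62
tcp_pos: [0.5486, -0.0587, 0.1498]
orientation: [-2.784, -1.454, -0.001]
contact_force: [-2.3, 2.5, 0.8]
grip_width: 0.0299
```

```bash
python3 -c "
from h import *
fav(2); tiltfix(); arc(-4,2)
"
```

```text
t18.62 p [ 0.5486 -0.0587  0.1498] r0.0504 phi 55.91 yaw-(phi-90)=-0.77 tilt [-0.     0.001 -1.   ] F [-2.35  2.49  0.77] Fcw on tool -3.34 rad 0.75 w0.0299
t18.68 p [ 0.5487 -0.0589  0.1498] r0.0504 phi 55.69 yaw-(phi-90)=-0.62 tilt [ 0.     0.001 -1.   ] F [-1.04  1.14  1.62] Fcw on tool -1.50 rad 0.36 w0.0298
tiltfix deg [-0.03 -0.06]
[-0.0004  0.0017 -0.0002] rz 1.38
[-0.      0.0017  0.    ] rz 2.00
```

Call:
drive_tool(commands=[{"linear": [-0.0003, 0.0012, 0], "dr": [0, 0, 1.2], "jaw": 0.65}, {"linear": [0, 0.0012, 0], "dr": [0, 0, 1.3], "jaw": 0.65}, {"linear": [0, 0, 0], "dr": [0, 0, 0], "jaw": 0.65}])

```text
clock: 19.05
tcp_pos: [0.5508, -0.0604, 0.1498]
orientation: [-2.818, -1.387, -0.001]
contact_force: [-1.3, 1.3, 1.0]
grip_width: 0.0302
```

```bash
python3 -c "
from h import *
fav(2); tiltfix()
snap('wrist','w10.png');snap('top','t10.png')
a=cv2.resize(cv2.imread('pics/t10.png')[172:272,274:374],None,fx=6,fy=6,interpolation=cv2.INTER_CUBIC);cv2.imwrite('pics/t10c.png',a)
"
```

```text
t19.05 p [ 0.5508 -0.0604  0.1498] r0.0504 phi 52.74 yaw-(phi-90)=-0.33 tilt [ 0.     0.001 -1.   ] F [-1.28  1.27  1.  ] Fcw on tool -1.79 rad 0.24 w0.0302
t19.10 p [ 0.5508 -0.0604  0.1498] r0.0504 phi 52.74 yaw-(phi-90)=-0.32 tilt [ 0.     0.001 -1.   ] F [-1.13  0.93  1.54] Fcw on tool -1.46 rad 0.05 w0.0300
tiltfix deg [-0.02 -0.07]
```

View pics/w10.png

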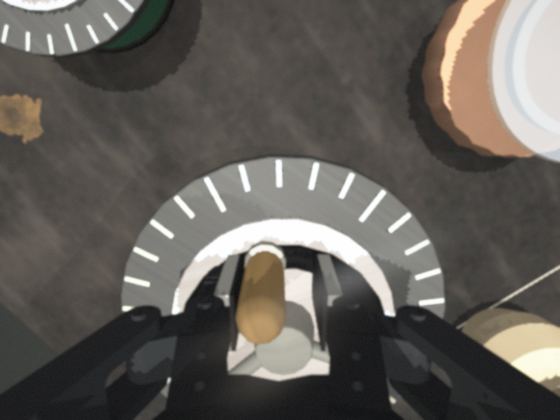

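View pics/t10c.png

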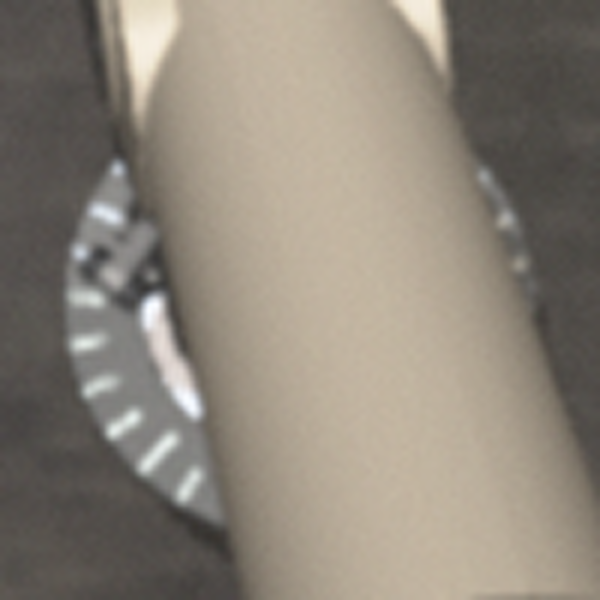

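The handle is at the left (pushing) finger at φ=52.7°, with the target at 52.5°. I back off to centre the gap without touching the handle, then rise.

Call:
drive_tool(commands=[{"linear": [0, -0.003, 0], "dr": [0, 0, 0], "jaw": 0.65}, {"linear": [0, -0.003, 0], "dr": [0, 0, 0], "jaw": 0.65}, {"linear": [0, 0, 0], "dr": [0, 0, 0], "jaw": 0.65}])

```text
clock: 19.58
tcp_pos: [0.5465, -0.0575, 0.15]
orientation: [2.818, 1.387, 0.004]
contact_force: [-0.1, -1.3, 0.1]
grip_width: 0.0298
```

```bash
python3 -c "
from h import *
fav(2); tiltfix()
snap('wrist','w11.png')
"
```

```text
t19.57 p [ 0.5465 -0.0575  0.15  ] r0.0503 phi 58.65 yaw-(phi-90)=-6.24 tilt [ 0.002  0.    -1.   ] F [-0.07 -1.27  0.12] Fcw on tool 0.60 rad -1.12 w0.0298
t19.62 p [ 0.5466 -0.0577  0.15  ] r0.0503 phi 58.47 yaw-(phi-90)=-6.08 tilt [ 0.002  0.    -1.   ] F [-0.12  0.2   0.36] Fcw on tool -0.21 rad 0.11 w0.0299
tiltfix deg [ 0.1 -0.1]
```

View pics/w11.png

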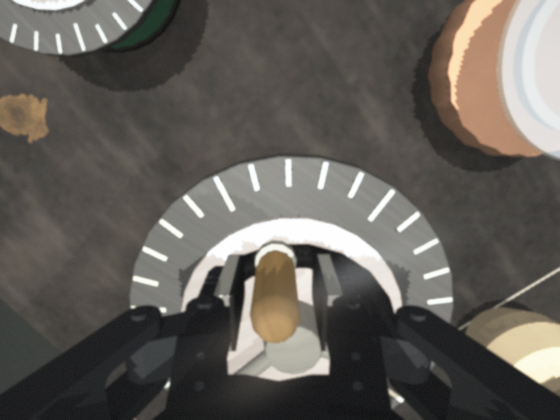

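The handle is now centred between the fingers (276 against 278) and free. Straight up, slowly at first.

Call:
drive_tool(commands=[{"linear": [0, 0, -0.01], "dr": [0, 0, 0], "jaw": 0.65}, {"linear": [0, 0, -0.02], "dr": [0, 0, 0], "jaw": 0.65}, {"linear": [0, 0, -0.03], "dr": [0, 0, 0], "jaw": 0.65}, {"linear": [0, 0, -0.03], "dr": [0, 0, 0], "jaw": 0.65}])

```text
clock: 20.18
tcp_pos: [0.5454, -0.0579, 0.2423]
orientation: [-2.818, -1.387, 0.001]
contact_force: [-0.6, -0.9, -0.6]
grip_width: 0.0298
```

```bash
python3 -c "
from h import *
fav(1); plan([0.50,0.20,0.29],-6,7)
"
```

```text
t20.18 p [ 0.5454 -0.0579  0.2423] r0.0495 phi 59.51 yaw-(phi-90)=-7.10 tilt [-0.001  0.001 -1.   ] F [-0.57 -0.9  -0.58] Fcw on tool -0.03 rad -1.07 w0.0298
dyaw 31.59672421520828 dpos [-0.0454157   0.25785331  0.04774242]
[ 0.0252 -0.0276 -0.0068] rz -4.51
[ 0.0273 -0.0255 -0.0068] rz -4.51
[ 0.0292 -0.0233 -0.0068] rz -4.51
[ 0.031  -0.0209 -0.0068] rz -4.51
[ 0.0325 -0.0184 -0.0068] rz -4.51
[ 0.0339 -0.0158 -0.0068] rz -4.51
[ 0.035  -0.0131 -0.0068] rz -4.51
```

Call:
drive_tool(commands=[{"linear": [0.01, -0.01, -0.03], "dr": [0, 0, -4.5], "jaw": 0.65}, {"linear": [0.027, -0.0255, -0.02], "dr": [0, 0, -4.5], "jaw": 0.65}, {"linear": [0.029, -0.023, 0], "dr": [0, 0, -4.5], "jaw": 0.65}, {"linear": [0.031, -0.021, 0], "dr": [0, 0, -4.5], "jaw": 0.65}, {"linear": [0.033, -0.018, 0], "dr": [0, 0, -4.5], "jaw": 0.65}, {"linear": [0.034, -0.016, 0], "dr": [0, 0, -4.5], "jaw": 0.65}, {"linear": [0.035, -0.013, 0], "dr": [0, 0, -4.5], "jaw": 0.65}, {"linear": [0.02, 0, 0], "dr": [0, 0, 0], "jaw": 0.65}])

```text
clock: 21.18
tcp_pos: [0.5019, 0.2067, 0.295]
orientation: [2.308, 2.128, 0.002]
contact_force: [0.7, -0.5, -0.3]
grip_width: 0.03
```

```bash
python3 -c "
from h import *
fav(1)
snap('top','t12.png')
a=cv2.resize(cv2.imread('pics/t12.png')[172:272,274:374],None,fx=6,fy=6,interpolation=cv2.INTER_CUBIC);cv2.imwrite('pics/t12c.png',a)
"
```

```text
t21.18 p [0.5019 0.2067 0.295 ] r0.3078 phi 93.44 yaw-(phi-90)=-8.10 tilt [ 0.003 -0.001 -1.   ] F [ 0.73 -0.54 -0.27] Fcw on tool 0.69 rad -0.58 w0.0300
```

View pics/t12c.png

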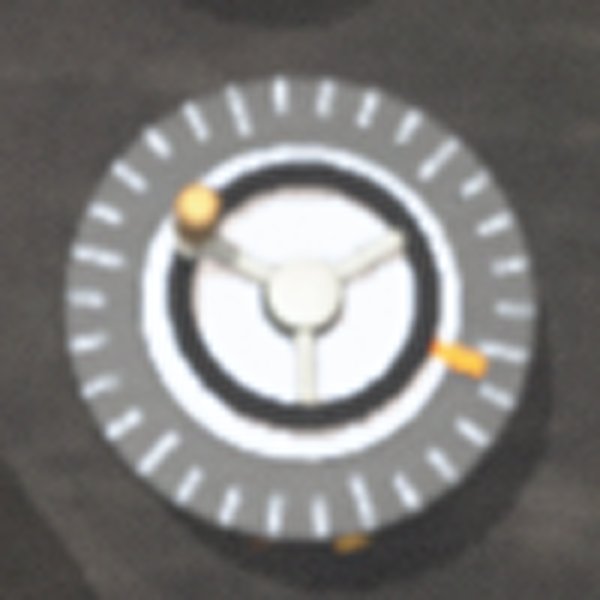

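View pics/t12.png

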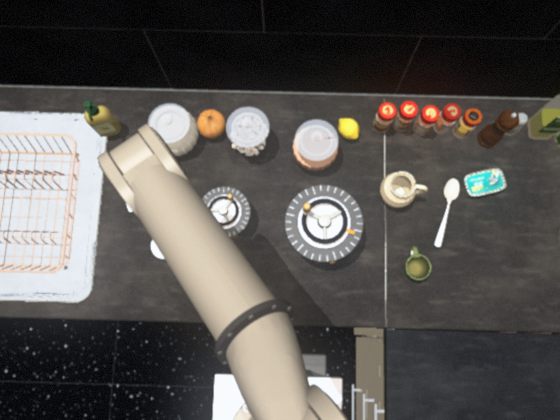

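```bash
python3 -c "
from h import *
c=viewer.calibration('top')
f=lambda x,y:(274-0.5+(x+.5)/6,172-.5+(y+.5)/6)
A=[]
for x,y,z in((486,364,.116),(197,206,.192)):
  d=atz(c,*f(x,y),z)[:2]-AX; A.append(np.degrees(np.arctan2(d[1],d[0]))); print(np.hypot(*d),A[-1])
e=A[1]-(A[0]+180); print('handle vs opposite',e,'deg', 50*np.sin(np.radians(e)),'mm')
# scene for pointer at touch, refit using s6: handle
"
```

```text
0.07815084909266355 -106.63589161907181
0.0502908962733309 63.69197527474056
handle vs opposite -9.67213310618763 deg -8.400497199811634 mm
```

```bash
python3 -c "
from h import *
job.hand_in()"
```

```text
the job is handed in; nothing more can be done
```

The grinder is re-set and the job handed in. The pointer stands five divisions coarser than the touching point, with the backlash taken up in the finer direction. `hand_in` gave no verdict.

**What I did:**
- I pushed the larger grinder's crank handle with a half-open gripper, without clamping it.
- **Finer:** I turned until the load rose from about 2.4 N to 5.5 N, when the handle stalled on the burrs. That is well under the 8 N limit.
- **Coarser:** I then went to about 1.36 rad past touching.
- **Back finer:** I came back to five divisions, backed the fingers off until the handle was free, rose straight up and moved clear. The whole job took about 21 s.

**Last checks (top camera):**
- **Pointer:** it stands at -106.6°. The touching point was about -167°, so the setting is about 60° coarser, where 54–66° is allowed.
- **Handle:** it measures 8.4 mm clockwise of the pointer line, where at least 4 mm is needed. The play ends at 7.5 mm, so this reading is about 1 mm over.
- **Bystanders:** the jug and mug look unmoved. The arm hid the tin and the lidded pot in that picture, but nothing came near them.

**Disagreements:**
- A coarser reading of the touching point from the scene camera gave about -165°, 2° off and well within tolerance.
- Handle angles worked out from the gripper pose ran a steady 4–5° off the camera. This cancels out because touching and the final setting were both approached with the same finger.

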